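# Set the magnifier's stop collar and lower the lens arm on to it

## Task

Spin the brass knurled collar up its leaning threaded rod until the black groove round its middle is level with the tip of the red pointer (to 2 mm, measured along the rod), and let go of it. Then swing the raised magnifier arm down gently by its black side handle until its fork rests on the top of the collar, and let go, with the groove still level with the pointer. Leave the pointer and the things standing round the stand where they are.

Things in the scene. Friction and masses are not known exactly. Their poses are not given: they have to be found in the camera images.
- stand: grey inspection stand, fixed; base plate 235x130x16 mm. Origin: centre of its underside; x away from the operator, z up. Its steel threaded rod, 20 mm thick, starts 34 mm above the origin and leans 30 degrees from vertical towards the stand's -x; it ends 103 mm along its axis. Blocks under the rod are up to 42 mm high. Two posts, 187 mm high at x = 68 mm, carry the arm's hinge.
- collar_groove (a point): centre of the brass knurled collar, on the rod's axis, in the plane of the black groove midway up its rim. Collar 54 mm across, 24 mm high along the rod. z axis: up along the rod; x and y turn with the collar. At the start the rod stands 43 mm out above the groove. Free room for fingers all round except at the pointer and its rail (toward the stand's -x, 29 mm and more from the axis, 16 mm wide).
- collar (a joint): turn of the collar on the rod, rad: 0 at the start, grows when turned counter-clockwise seen from the rod's top end; the collar then climbs 24 mm a turn (3.82 mm/rad) along the rod. Range -0.5 to 8.1. A friction of 0.35 N m holds it where it is left; pushing hard on it along the rod (over 80 N) can drive it down.
- pointer_tip (a point): tip of the red pointer (4 mm thick), on a rail parallel to the rod at the stand's -x side, 29 mm from the rod's axis. z axis: up along the rod; x at right angles to it, away from the operator; y level to the left. It sits 10 to 22 mm further up the rod than the groove at the start, so the collar always has to climb. Do not move it.
- pointer (a joint): height of the pointer on its rail, m along the rod: how far the collar has to climb from its start for the groove to be level with the pointer
- hinge_point (a point): middle of the magnifier arm's hinge, 140 mm behind the rod's axis (at right angles to it) and 92 mm up along it; the hinge axis is y (level, to the operator's left). x at right angles to the rod, away from the operator; z up along the rod.
- lens_arm (a joint): angle of the magnifier arm, rad: 0 when at right angles to the rod, over the collar; grows as the arm is raised away from the collar; starts at 1.65 to 1.95. Resting on a collar set right it reads -0.05 to 0.05 (the higher the collar the larger). The hinge is stiff (0.30 N m): the arm stays where it is left and needs about 2 N at the handle to move.
- fork_pad (a point): point midway between the undersides of the arm's two fork tines, 140 mm from the hinge and 4 mm below the line through hinge and handle; it comes to lie on the rod's axis when the arm is lowered (the rod stands in the 29 mm wide fork slot). Its z axis is along the rod then.
- handle (a point): middle of the black handle on the arm: a round bar 12 mm thick and 75 mm long along the hinge's y axis, sticking out of the fork's left (+y) side; this point is 165 mm from the hinge axis and 66 mm to the left of the arm's mid-plane. The handle turns with the arm and is free all round: 38 mm to the fork's side from here.
- collar_top (a point): centre of the collar's flat top face, 12 mm above the groove, on the rod's axis; z axis up along the rod
- can: silver screw can, 47 mm across, 52 mm high, loose, stands near the stand (bystander); origin at the centre of its underside
- roll: roll of brown tape, 93 mm across, 48 mm high, loose, lies near the stand (bystander); origin at the centre of its underside
- vblock: steel V-block 45 x 40 x 36 mm, loose, near the stand (bystander); origin at the centre of its underside

How it is judged:
On the way:
1. the collar's groove is level with the pointer tip within 2 mm along the rod, at rest, while the arm is still raised (over 0.8 rad) (z of collar_groove in the frame of pointer_tip between -0.002 and 0.002 m and velocity of joint collar between -0.05 and 0.05 rad/s and value of joint lens_arm above 0.8 rad), for 0.2 s.
At the end, for the whole second after the job is handed in: The groove is level with the pointer tip within 2 mm along the rod, and the arm's fork rests on the collar's top (gap under 3 mm), at rest (z of collar_groove in the frame of pointer_tip between -0.002 and 0.002 m and z of fork_pad in the frame of collar_top between -0.003 and 0.003 m and x of fork_pad in the frame of collar_top below 0.02 m and velocity of joint lens_arm between -0.05 and 0.05 rad/s); the robot touches nothing.
It fails at once if the arm is slammed down (faster than 2.5 rad/s) (velocity of joint lens_arm below -2.5 rad/s).
It fails at once if the pointer is moved more than 1.5 mm along its rail (distance of pointer_tip from where it was at the start of the episode above 0.0015 m).
It fails at once if the can is moved more than 15 mm (distance of can from where it was at the start of the episode above 0.015 m).
It fails at once if the tape roll is moved more than 15 mm (distance of roll from where it was at the start of the episode above 0.015 m).
It fails at once if the V-block is moved more than 15 mm (distance of vblock from where it was at the start of the episode above 0.015 m).
It also fails if it takes over 72 s, if anything falls off the work surface, if the arm or the gripper's body presses on something with over 40 N, if the wrist force passes 120 N, or if a joint passes its speed limit or range.

## Robot

A 7-joint arm with a two-finger parallel gripper is mounted at the origin on a cart in front of the work surface, level with it; the furniture and walls round the work are solid. World frame = base frame: x ahead of the robot, y to its left, z up, the work surface at z = 0. Lengths are in m, angles in rad, forces in N, time in s.
With the tool pointing down it reaches from about 0.35 to 0.9 m from the base axis. Payload 8.1 kg.
Tool frame: the origin (TCP) lies at the very end of the fingers, on their centre line; the grasp point (between the pads) lies 19 mm behind it; z points along the fingers, x is the direction in which the jaws open and shut, and the axes are right-handed (so a half turn about z gives the same grasp; the last joint's range is limited). The gripper opens to 85 mm and grips with 20 to 120 N. Pads are 22 mm wide; open, the fingers measure 114 mm over their backs; the gripper's body (76 mm by 85 mm) begins 54 mm behind the grasp point. The pads swing forward as they close: fully open they stand 13 mm farther back than shut.
Start: joints at [-1.39, 0.434, 0.025, 1.573, -0.012, 1.134, -0.075], TCP at [0.175, 0.6, 0.231] pointing down, gripper open.
Joint ranges: [-2.62, 2.62], [-0.44, 2.09], [-1.27, 1.32], [0.08, 2.57], [-1.32, 4.46], [0.12, 2], [-2.74, 2.74]. Speed limits (rad/s): [2.22, 2.22, 3.01, 3.01, 3.14, 3.14, 3.14].

## Interface

Orientations are given as a unit quaternion [w, x, y, z].
In Python, from bench import manip gives the robot as it stands.
- The arm moves only by the tool carry_out, never from a script. Its argument "increments" is a list that holds one entry, the list of rows, each a list of 7 numbers: the shift along the tool's x, y, z in m, then the turn, a rotation vector about the tool's x, y, z in degrees, then the gripper's target within -1 to 1 (shut at 1, half-way at 0, fully open at -1). In form: [[[dx, dy, dz, rx, ry, rz, gripper], ...]]. A call has 1 to 20 rows; each row shifts and turns the commanded pose from where the row before left it, along the tool's axes as they then stand; what a row does not reach is not made up. A row lasts 1/8 s, in which the tool goes at most 62.5 mm and 10.7 degrees, less where a joint would pass 70% of its speed; a pose out of reach is approached as far as the arm can. A call is refused whole if a number of a shift passes 0.0625 or a number of a turn 10.7, either way. A call with a gripper value outside its range is refused whole. The fingers move at their own pace and stop on an object; "squeeze" is the grip in N (left out, the last holds). Time passes only in rows, so rows that do not move let the fingers close. It gives the time, the measured TCP pose, the force and the opening at its end, in the units of the state.
- manip.get_obs(): the state, without advancing time (a new reading comes with each control period).
- manip.snapshot(name): name is "scene" or "top" or "wrist"; returns (picture, depth): 384x512x3 uint8, red, green, blue; 384x512 float32, m along the optical axis (not along the pixel's ray), 0 where there is no reading.
- manip.get_calibration(name): a dict with "K" (3x3 intrinsics, pixels), "dist_coeffs" ([k1, k2, p1, p2, k3] as OpenCV has them; the pictures are not rectified), "R" (3x3) and "t" (3): a world point X has camera coordinates R X + t; the wrist camera has in their place "tool_from_camera" (4x4, takes a point from camera to tool coordinates, whose origin is the TCP and whose axes are the tool frame's). Camera axes: x right, y down, z forward; pixel columns grow to the right and rows downward; lengths in m; the calibration is good to about 2 mm. A picture is of the moment at which its call begins: read the wrist's pose just before it. get_calibration takes no time and is no camera call.
- manip.finish_job(): hands the job in, once; it reports no verdict.
The state is a dict: "t": time; "qpos": joint angles; "qd": joint speeds; "effort": joint torques, N m; "eef_pos": TCP position; "eef_rot": TCP orientation; "contact_force": force on the tool from outside, world axes, zero at the start; "moment": the same for the moment, N m; "finger_gap": finger opening in m.
Only numpy, scipy, OpenCV 4.12 (cv2) and the standard library are available. Lean on these libraries where they do the work, as an engineer would, in place of code of your own. Each camera call takes 0.05 s, during which the arm holds its last target.

## Working session

There is one attempt and no reset: what is moved stays moved. The work goes in short steps, Python scripts to look and compute and a tool call to move; the robot and the scene stay as the last step left them, time stands still between calls to the robot, and variables do not carry over. Pictures are saved under pics/ and viewed, and the job is handed in when it is done.

Besides the shell and the picture viewer there is one more tool, called after "Emit:" as a command line: name --argument value ..., lists and objects as JSON in quotes. carry_out: Moves the arm, as the interface text tells. Its arguments: {"type":"object","properties":{"increments":{"type":"array"},"squeeze":{"type":"number"}},"required":["increments"]}

```bash
mkdir -p pics; ls; python3 - <<'E'
from bench import manip
import cv2,numpy as np
print(manip.get_obs())
for n in ["scene","top","wrist"]:
    p,d=manip.snapshot(n); cv2.imwrite(f"pics/{n}0.png",p[:,:,::-1]); np.save(f"pics/{n}0d.npy",d); np.save(f"pics/{n}0.npy",p)
    print(n,manip.get_calibration(n))
E
```

```text
pics
{'t': 0.0, 'qpos': array([-1.38964956,  0.435215  ,  0.02499104,  1.57412316, -0.01157897,
        1.13399224, -0.07508599]), 'qd': array([-0.00064742, -0.00010411, -0.00029849, -0.00023888,  0.00078415,
        0.0003877 , -0.00057697]), 'effort': array([-1.16533256e-04, -6.70482302e+01,  1.02558296e+00, -3.16205692e+01,
        1.57792785e-02,  1.26489275e-02, -2.40452590e-05]), 'eef_pos': array([0.1748994 , 0.59949157, 0.23052107]), 'eef_rot': array([ 5.43515291e-04,  8.00004611e-01,  5.99993324e-01, -5.82353474e-04]), 'contact_force': array([-0.30990337,  1.01504641,  0.26592907]), 'moment': array([-0.03663834,  0.02716468, -0.03572497]), 'finger_gap': 0.08515457058541556}
scene {'K': array([[355.25802302,   0.        , 257.16877703],
       [  0.        , 355.25802302, 191.06168162],
       [  0.        ,   0.        ,   1.        ]]), 'dist_coeffs': array([0.03300877, 0.        , 0.        , 0.        , 0.        ]), 'R': array([[ 0.62881862, -0.77751933, -0.00712985],
       [-0.34937365, -0.27434029, -0.89592157],
       [ 0.69464033,  0.56586315, -0.44415505]]), 't': ar
[... 421 characters left out ...]
  0.03759113, -0.98446843]]), 't': array([-0.02046327,  0.60830051,  0.90648828])}
wrist {'K': array([[281.48038615,   0.        , 258.70014702],
       [  0.        , 281.48038615, 192.12204389],
       [  0.        ,   0.        ,   1.        ]]), 'dist_coeffs': array([-0.03422482,  0.        ,  0.        ,  0.        ,  0.        ]), 'tool_from_camera': array([[ 9.99999942e-01, -2.99646133e-04, -1.59665937e-04,
        -3.58918705e-04],
       [ 3.35000316e-04,  9.47317897e-01,  3.20294692e-01,
        -8.19480044e-02],
       [ 5.52793342e-05, -3.20294727e-01,  9.47317943e-01,
        -1.41781675e-01],
       [ 0.00000000e+00,  0.00000000e+00,  0.00000000e+00,
         1.00000000e+00]])}
```

View pics/scene0.png

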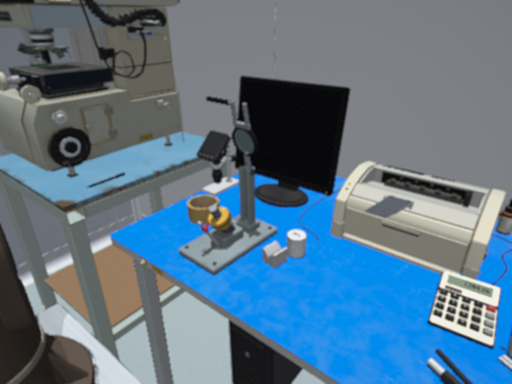

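View pics/top0.png

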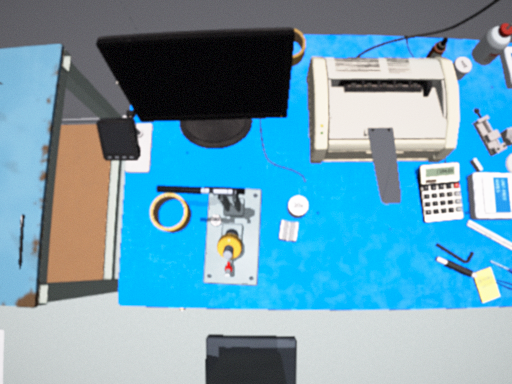

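View pics/wrist0.png

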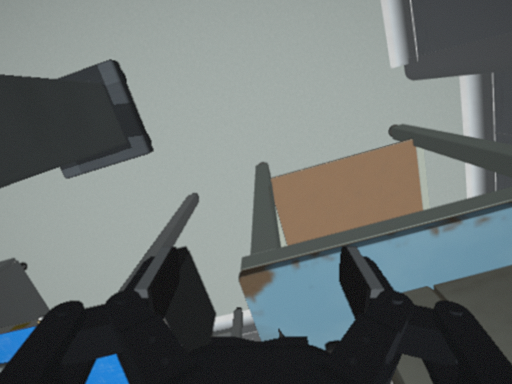

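```bash
python3 - <<'E'
import cv2,numpy as np
p=cv2.imread("pics/top0.png"); cv2.imwrite("pics/top0z.png",cv2.resize(p[160:300,140:320],None,fx=4.3,fy=4.3,interpolation=cv2.INTER_CUBIC))
p=cv2.imread("pics/scene0.png"); cv2.imwrite("pics/scene0z.png",cv2.resize(p[85:280,170:320],None,fx=3,fy=3,interpolation=cv2.INTER_CUBIC))
E
```

```text
(no output)
```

View pics/top0z.png

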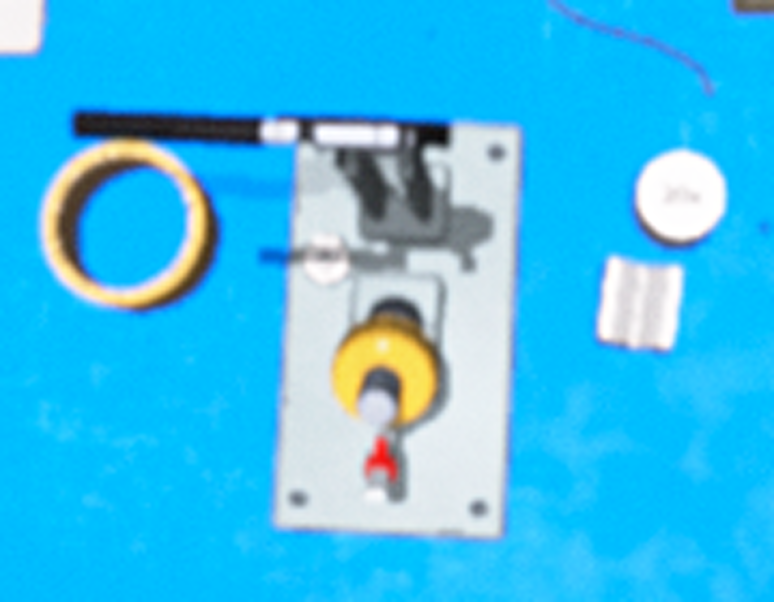

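View pics/scene0z.png

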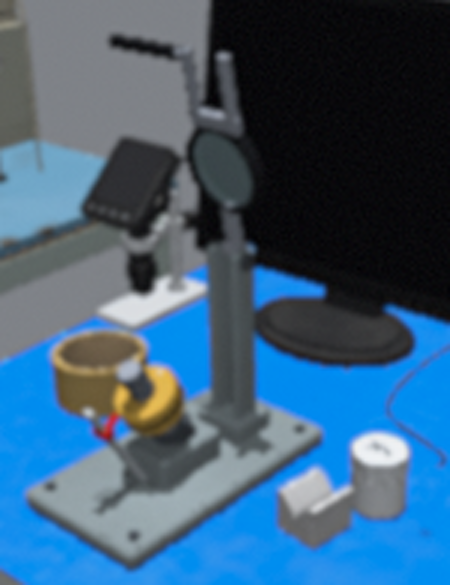

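```bash
cat > h.py <<'E'
import numpy as np,cv2
from scipy.spatial.transform import Rotation as Ro
def cal(n):
    from bench import manip
    return manip.get_calibration(n)
def pose(o):
    w,x,y,z=o["eef_rot"]; T=np.eye(4); T[:3,:3]=Ro.from_quat([x,y,z,w]).as_matrix(); T[:3,3]=o["eef_pos"]; return T
def cam(n,o=None):
    c=cal(n)
    if n=="wrist":
        M=np.linalg.inv(pose(o)@c["tool_from_camera"]); R,t=M[:3,:3],M[:3,3]
    else: R,t=np.array(c["R"]),np.array(c["t"])
    return c["K"],c["dist_coeffs"],R,t
def ray(C,uv):
    K,d,R,t=C
    p=cv2.undistortPoints(np.array(uv,float).reshape(-1,1,2),K,d).reshape(-1,2)
    v=np.c_[p,np.ones(len(p))]@R
    return -R.T@t, v/np.linalg.norm(v,axis=1)[:,None]
def onz(C,uv,z):
    o,v=ray(C,uv); return o+v*((z-o[2])/v[:,2])[:,None]
def proj(C,X):
    K,d,R,t=C
    return cv2.projectPoints(np.array(X,float).reshape(-1,3),cv2.Rodrigues(R)[0],t,K,d)[0].reshape(-1,2)
def stand(S):  # S=(x,y,yaw)
    c,s=np.cos(S[2]),np.sin(S[2]); T=np.eye(4); T[:2,:2]=[[c,-s],[s,c]]; T[:2,3]=S[:2]; return T
# rod frame in stand frame: x=u, y, z=w
RODF=np.eye(4); RODF[:3,:3]=Ro.from_euler('y',-30,degrees=True).as_matrix(); RODF[2,3]=.034
E
python3 - <<'E'
from h import *
C=cam("top")
uv=np.array([[521,126],[503,538],[274,527]])/4.3+[140,160]
P=onz(C,uv,.016);print(P.round(4))
br,fr,fl=P
print(np.linalg.norm(br-fr),np.linalg.norm(fr-fl))
c=(br+fl)/2; d=br-fr; a=fl-fr; print(c,np.degrees(np.arctan2(d[1],d[0])),np.degrees(np.arctan2(-a[0],a[1])))
print(RODF)
Cs=cam("scene")
uvs=np.array([[322,433],[133,566],[28,495]])/3+[170,85]
P=onz(Cs,uvs,.016);print(P.round(4)); print((P[0]+P[2])/2)
S=(c[0],c[1],np.arctan2(d[1],d[0]))
Cc=stand(S)@RODF
pts=np.array([[0,0,.06,1],[0,0,.103,1],[.14,0,.092,1],[-.029,0,.076,1]])
W=(Cc@pts.T).T[:,:3];print(W.round(4))
print((proj(C,W)-[140,160])*4.3); print((proj(Cs,W)-[170,85])*3)
E
```

```text
[[ 0.6318 -0.0419  0.016 ]
 [ 0.4009 -0.0339  0.016 ]
 [ 0.4048  0.093   0.016 ]]
0.23102399569865478 0.12704124227610708
[0.51834251 0.02555453 0.016     ] -1.9794288880157487 -1.7593879424369234
[[ 0.8660254 -0.        -0.5        0.       ]
 [ 0.         1.        -0.         0.       ]
 [ 0.5        0.         0.8660254  0.034    ]
 [ 0.         0.         0.         1.       ]]
[[ 0.6257 -0.0494  0.016 ]
 [ 0.3947 -0.0468  0.016 ]
 [ 0.4044  0.0822  0.016 ]]
[0.51501453 0.01638817 0.016     ]
[[0.4884 0.0266 0.086 ]
 [0.4669 0.0273 0.1232]
 [0.5935 0.023  0.1837]
 [0.4553 0.0277 0.0853]]
[[385.65822092 371.57974347]
 [377.05031492 411.2078175 ]
 [380.49919267 138.03723879]
 [382.33665767 435.77324122]]
[[146.2434303  399.94100848]
 [123.36091494 369.35699939]
 [232.18660355 248.7264981 ]
 [115.42843945 417.24360503]]
```

```bash
cat >> h.py <<'E'
def plan(tR,tp,o=None):
    """rotate in place first (rotvec deg in tool axes), then shift in target tool axes"""
    from bench import manip
    o=o or manip.get_obs(); T=pose(o)
    rv=Ro.from_matrix(T[:3,:3].T@tR).as_rotvec(degrees=True)
    sh=tR.T@(np.array(tp)-T[:3,3])
    print("t",o["t"],"pos",o["eef_pos"].round(4),"F",o["contact_force"].round(1),"gap",round(o["finger_gap"],4),"q",o["qpos"].round(2))
    print("rot",rv.round(2),"nrows",abs(rv).max()/10,"shift",sh.round(4),"n",abs(sh).max()/.05)
    print("shift in current axes",(T[:3,:3].T@(np.array(tp)-T[:3,3])).round(4))
S0=(0.5183,0.0255,np.radians(-1.9))
def tool_from(tx,tz):
    tx,tz=np.array(tx,float),np.array(tz,float); tz/=np.linalg.norm(tz); tx-=tz*(tx@tz); tx/=np.linalg.norm(tx)
    return np.c_[tx,np.cross(tz,tx),tz]
E
python3 - <<'E'
from h import *
tR=tool_from([1,0,0],[0,-.565,-.825])
plan(tR,[.43,.085,.175])
E
```

```text
t 0.15 pos [0.1749 0.5996 0.2307] F [-0.  -0.5 -0.7] gap 0.0856 q [-1.39  0.44  0.02  1.57 -0.01  1.13 -0.08]
rot [-29.42 -22.04  71.39] nrows 7.139220730614558 shift [0.2551 0.3931 0.3367] n 7.862404065112868
shift in current axes [-0.4225  0.389   0.0563]
```

Emit:
carry_out --increments '[[[0,0,0,-3.27,-2.45,7.93,-1],[0,0,0,-3.27,-2.45,7.93,-1],[0,0,0,-3.27,-2.45,7.93,-1],[0,0,0,-3.27,-2.45,7.93,-1],[0,0,0,-3.27,-2.45,7.93,-1],[0,0,0,-3.27,-2.45,7.93,-1],[0,0,0,-3.27,-2.45,7.93,-1],[0,0,0,-3.27,-2.45,7.93,-1],[0,0,0,-3.27,-2.45,7.93,-1],[0.03,0.03,0.02,0,0,0,-1],[0.03,0.03,0.02,0,0,0,-1],[0.03,0.03,0.02,0,0,0,-1],[0.03,0.03,0.02,0,0,0,-1],[0,0,0,0,0,0,-1]]]'

```text
t: 1.9
eef_pos: [0.2981, 0.4524, 0.2339]
eef_rot: [0.296, 0.955, -0.003, 0.0]
contact_force: [-0.3, 0.1, 0.8]
finger_gap: 0.0855
```

```bash
python3 - <<'E'
from h import *
tR=tool_from([1,0,0],[0,-.565,-.825])
plan(tR,[.43,.085,.175])
E
```

```text
t 1.9 pos [0.2981 0.4524 0.2339] F [-0.3  0.1  0.8] gap 0.0855 q [-1.46  0.67  0.43  1.39  0.02  1.66 -1.06]
rot [ 0.02  0.09 -0.35] nrows 0.035461477036818526 shift [0.1319 0.2698 0.2562] n 5.3966940582536616
shift in current axes [0.1339 0.2689 0.256 ]
```

Emit:
carry_out --increments '[[[0.0165,0.0335,0.032,0,0,0,-1],[0.0165,0.0335,0.032,0,0,0,-1],[0.0165,0.0335,0.032,0,0,0,-1],[0.0165,0.0335,0.032,0,0,0,-1],[0.0165,0.0335,0.032,0,0,0,-1],[0.0165,0.0335,0.032,0,0,0,-1],[0.0165,0.0335,0.032,0,0,0,-1],[0.0165,0.0335,0.032,0,0,0,-1],[0,0,0,0,0,0,-1],[0,0,0,0,0,0,-1]]]'

```text
t: 3.15
eef_pos: [0.4272, 0.0914, 0.1727]
eef_rot: [0.295, 0.956, 0.001, 0.0]
contact_force: [0.5, -0.0, 0.4]
finger_gap: 0.0857
```

```bash
cat > shot.py <<'E'
import sys
from h import *
from bench import manip
def shot(cam_,tag):
    o=manip.get_obs(); p,d=manip.snapshot(cam_)
    cv2.imwrite(f"pics/{tag}.png",p[:,:,::-1]); np.savez(f"pics/{tag}.npz",p=p,d=d,pos=o["eef_pos"],rot=o["eef_rot"])
    print(o["t"],o["eef_pos"].round(4),o["contact_force"].round(1),o["finger_gap"],o["qpos"].round(2))
if __name__=="__main__": shot(sys.argv[1],sys.argv[2])
E
python3 shot.py wrist w1
```

```text
3.15 [0.4272 0.0914 0.1727] [ 0.5 -0.   0.4] 0.08572430742705302 [-1.12  0.45  0.55  2.    0.3   1.11 -0.75]
```

View pics/w1.png

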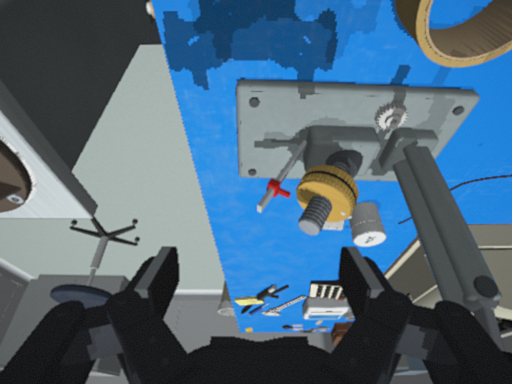

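```bash
python3 - <<'E'
from h import *
z=np.load("pics/w1.npz"); o={"eef_pos":z["pos"],"eef_rot":z["rot"]}; C=cam("wrist",o)
Cc=stand(S0)@RODF
X=lambda u,y,w:(Cc@[u,y,w,1])[:3]
p=cv2.imread("pics/w1.png")
x0,y0,f=245,140,6
im=cv2.resize(p[y0:y0+100,x0:x0+130],None,fx=f,fy=f,interpolation=cv2.INTER_CUBIC)
for n,P,c in [("rodend",X(0,0,.103),(0,255,0)),("groove",X(-.027,0,.06),(255,0,0)),("grooveL",X(0,.027,.06),(255,0,0)),("ptr",X(-.029,0,.076),(0,0,255)),("g0",X(0,0,.072),(255,255,0))]:
    q=(proj(C,P)[0]-[x0,y0]+.5)*f; print(n,q.round(0)); cv2.circle(im,tuple(int(a) for a in q),4,c,1)
cv2.imwrite("pics/w1z.png",im)
E
```

```text
rodend [359. 538.]
groove [317. 262.]
grooveL [512. 221.]
ptr [262. 325.]
g0 [443. 386.]
```

View pics/w1z.png

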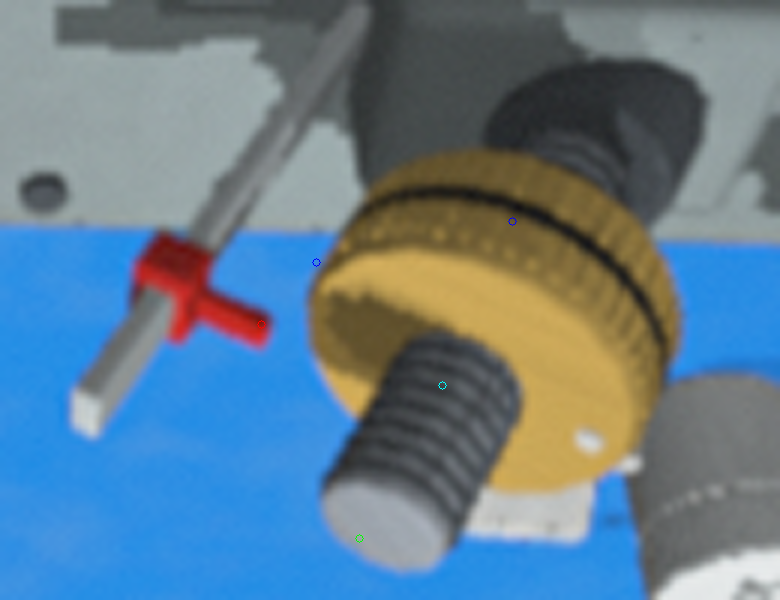

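```bash
python3 - <<'E'
import cv2,numpy as np
p=cv2.imread("pics/w1.png")
def c(x,y,s=32): return cv2.resize(p[y-s//2:y+s//2,x-s//2:x+s//2],None,fx=12,fy=12,interpolation=cv2.INTER_CUBIC)
im=np.hstack([c(240,86),c(476,97)]); im=cv2.resize(im,(760,380)); im2=cv2.resize(np.hstack([c(242,172),c(395,90)]),(760,380))
cv2.imwrite("pics/w1c.png",np.vstack([im,im2])[:760].astype(np.uint8)[:, :]) if 0 else cv2.imwrite("pics/w1c.png",cv2.resize(np.vstack([im,im2]),(600,600)))
E
```

```text
(no output)
```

View pics/w1c.png

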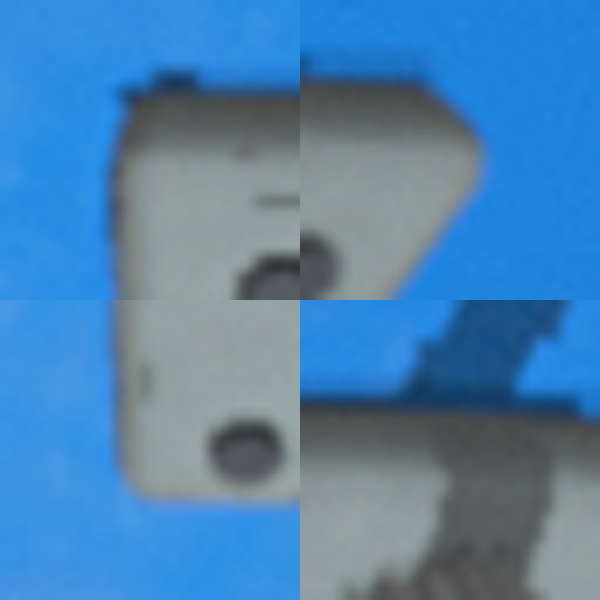

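```bash
python3 - <<'E'
from h import *
from scipy.optimize import least_squares
z=np.load("pics/w1.npz"); o={"eef_pos":z["pos"],"eef_rot":z["rot"]}; C=cam("wrist",o)
zz=lambda x,y:np.array([x/6+245-.5,y/6+140-.5])
L,W=.1175,.065
corn=np.array([[-L,W,.016],[L,W,.016],[-L,-W,.016]]); cuv=np.array([[236.6,85.5],[479.5,96.8],[238.6,177.1]])-.5
rod=zz(386,527); ptr=zz(265,331)
gr=[zz(*a) for a in [(400,200),(440,192),(512,205),(570,238),(620,280),(655,330)]]
ang=np.radians(np.arange(0,360,1.))
def model(v,full=False):
    S=v[:3]; D=np.eye(4); D[:3,:3]=Ro.from_rotvec(v[5:8]).as_matrix(); 
    # small camera rotation about camera centre
    K,d,R,t=C; Cn=(K,d,D[:3,:3]@R,D[:3,:3]@t+np.r_[0,0,0])
    T=stand(S); Q=T@RODF
    f=lambda M,X:(M@np.c_[X,np.ones(len(X))].T).T[:,:3]
    r=[(proj(Cn,f(T,corn))-cuv).ravel()*.7,(proj(Cn,f(Q,np.array([[0,0,.103]])))-rod).ravel(),(proj(Cn,f(Q,np.array([[-.029,0,v[3]]])))-ptr).ravel()]
    ci=proj(Cn,f(Q,np.c_[.0268*np.cos(ang),.0268*np.sin(ang),np.full(360,v[4])]))
    # signed distance to circle polyline
    ds=[]
    for g in gr:
        i=np.argmin(np.linalg.norm(ci-g,axis=1)); tg=ci[(i+1)%360]-ci[i-1]; tg/=np.linalg.norm(tg); dlt=g-ci[i]; ds.append(tg[0]*dlt[1]-tg[1]*dlt[0])
    r.append(np.array(ds))
    r.append(v[5:8]/.006); r.append([(v[4]-.06)/.001]); r.append((v[:2]-S0[:2])/.004)
    return np.concatenate(r)
s=least_squares(model,np.r_[S0,.08,.06,0,0,0])
print(s.x.round(4),np.degrees(s.x[2])); print(s.fun.round(2)); 
print("cov", np.sqrt(np.diag(np.linalg.inv(s.jac.T@s.jac)))[:5].round(4), "climb",s.x[3]-s.x[4])
E
```

```text
[ 0.5221  0.0239 -0.0511  0.0803  0.0604  0.0067 -0.0037 -0.0073] -2.9294145753544854
[-0.64  0.23  1.95  0.91 -0.9   0.67 -0.98 -0.04  0.48  0.3  -0.47  0.19
  0.24 -0.48 -0.38  0.38  1.12 -0.61 -1.22  0.42  0.94 -0.4 ]
cov [0.0015 0.0017 0.0096 0.0013 0.0007] climb 0.01989235478014901
```

```bash
cat >> h.py <<'E'
S1=(0.5217,0.0243,np.radians(-2.4))
def rodpose(phi,u=0,y=0,w=.16,S=S1):
    Q=stand(S)@RODF; a=np.radians(phi)
    R=Q[:3,:3]@tool_from([np.cos(a),np.sin(a),0],[0,0,-1]); return R,(Q@[u,y,w,1])[:3]
E
python3 - <<'E'
from h import *
plan(*rodpose(50))
E
```

```text
t 3.2 pos [0.4273 0.0919 0.1727] F [ 0.1  0.6 -0.7] gap 0.0854 q [-1.12  0.45  0.55  2.    0.3   1.11 -0.75]
rot [ 18.08  40.18 -36.21] nrows 4.018043900535289 shift [-0.0392  0.0522  0.0087] n 1.044056784784004
shift in current axes [0.0144 0.053  0.0363]
```

Emit:
carry_out --increments '[[[0,0,0,2.58,5.74,-5.17,-1],[0,0,0,2.58,5.74,-5.17,-1],[0,0,0,2.58,5.74,-5.17,-1],[0,0,0,2.58,5.74,-5.17,-1],[0,0,0,2.58,5.74,-5.17,-1],[0,0,0,2.58,5.74,-5.17,-1],[0,0,0,2.58,5.74,-5.17,-1],[-0.013,0.0175,0.003,0,0,0,-1],[-0.013,0.0175,0.003,0,0,0,-1],[-0.013,0.0175,0.003,0,0,0,-1],[0,0,0,0,0,0,-1],[0,0,0,0,0,0,-1]]]'

```text
t: 4.7
eef_pos: [0.4423, 0.0272, 0.173]
eef_rot: [0.115, 0.884, 0.389, 0.232]
contact_force: [0.9, 0.6, 0.2]
finger_gap: 0.0851
```

```bash
python3 shot.py wrist w2; python3 shot.py scene s2;python3 - <<'E'
from h import *
plan(*rodpose(50))
p=cv2.imread("pics/s2.png"); cv2.imwrite("pics/s2z.png",cv2.resize(p[85:280,120:320],None,fx=3,fy=3,interpolation=cv2.INTER_CUBIC))
z=np.load("pics/w2.npz"); C=cam("wrist",{"eef_pos":z["pos"],"eef_rot":z["rot"]})
Q=stand(S1)@RODF
print(proj(C,[(Q@[0,0,.103,1])[:3],(Q@[0,0,.072,1])[:3],(Q@[-.029,0,.08,1])[:3]]).round(1))
E
```

```text
4.7 [0.4423 0.0272 0.173 ] [0.9 0.6 0.2] 0.08506685821019891 [-1.04 -0.07  0.7   2.54  0.97  0.28 -0.39]
4.75 [0.4422 0.0272 0.1729] [ 0.2 -0.3 -1. ] 0.08558530231189353 [-1.04 -0.07  0.7   2.54  0.97  0.28 -0.39]
t 4.8 pos [0.4421 0.0271 0.1729] F [ 0.2  0.5 -0.1] gap 0.085 q [-1.04 -0.07  0.7   2.54  0.97  0.28 -0.39]
rot [0.06 0.02 0.01] nrows 0.006296782785341233 shift [ 0.0001 -0.0007  0.0001] n 0.014420870342948458
shift in current axes [ 0.0001 -0.0007  0.0001]
[[259.2 209.6]
 [259.1 195.9]
 [236.2 173.5]]
```

View pics/w2.png

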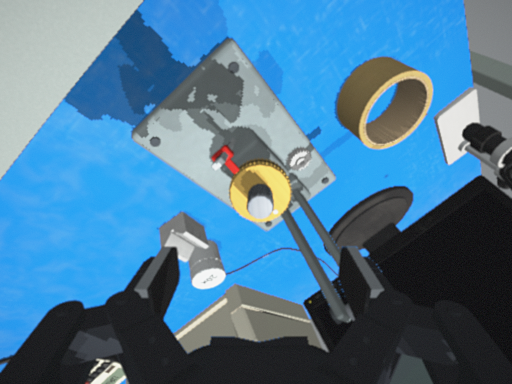

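View pics/s2z.png

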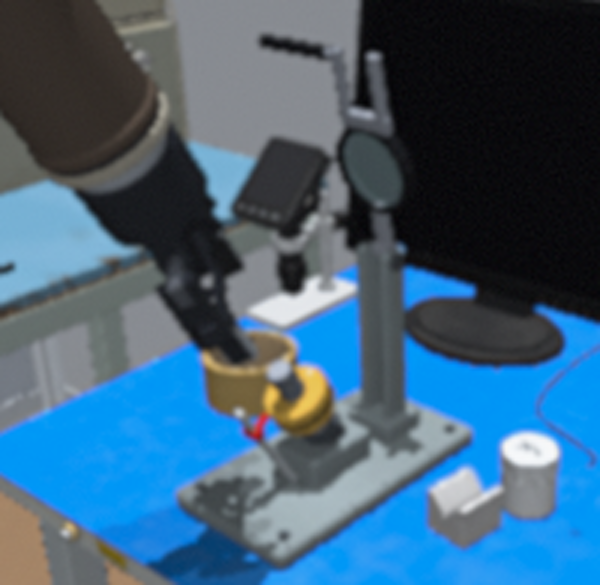

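```bash
python3 - <<'E'
from h import *
p=cv2.imread("pics/w2.png"); im=cv2.resize(p[130:240,190:320],None,fx=6,fy=6,interpolation=cv2.INTER_CUBIC)
z=np.load("pics/w2.npz"); C=cam("wrist",{"eef_pos":z["pos"],"eef_rot":z["rot"]})
Q=stand(S1)@RODF
a=np.radians(np.arange(0,360,5))
for r,w,c in [(.010,.103,(0,255,0)),(.027,.072,(255,0,0))]:
    for q in proj(C,[(Q@[r*np.cos(b),r*np.sin(b),w,1])[:3] for b in a]):
        cv2.circle(im,tuple(int(v) for v in (q-[190,130]+.5)*6),1,c,-1)
cv2.imwrite("pics/w2z.png",im)
E
```

```text
(no output)
```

View pics/w2z.png

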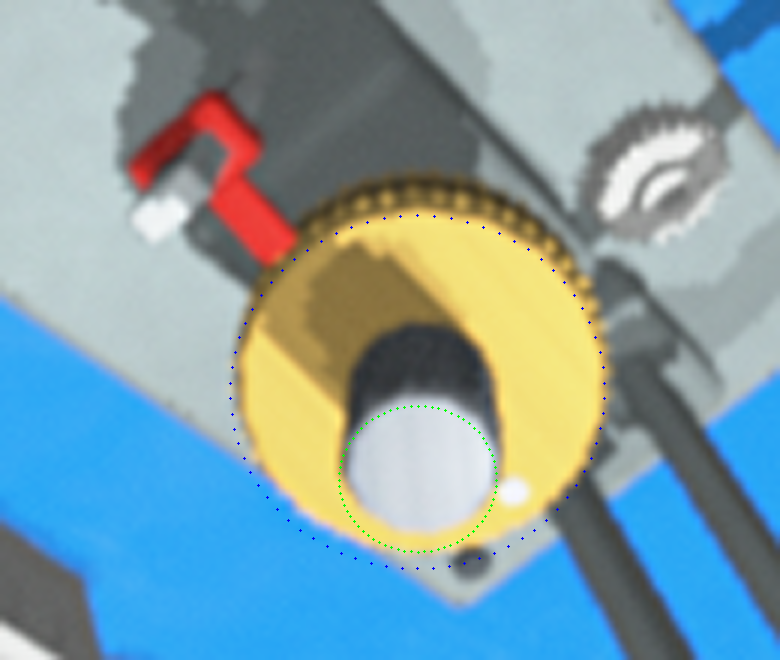

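Emit:
carry_out --increments '[[[0,-0.0015,0.024,0,0,0,-1],[0,0,0.024,0,0,0,-1],[0,0,0.024,0,0,0,-1],[0,0,0.024,0,0,0,-1],[0,0,0.022,0,0,0,-1],[0,0,0,0,0,0,-1]]]'

```text
t: 5.55
eef_pos: [0.4873, 0.0158, 0.1041]
eef_rot: [0.131, 0.882, 0.388, 0.231]
contact_force: [-0.0, -0.2, -0.1]
finger_gap: 0.0852
```

```bash
python3 shot.py wrist w3; python3 -c "
from h import *
plan(*rodpose(50,w=.041))"
```

```text
5.55 [0.4873 0.0158 0.1041] [-0.  -0.2 -0.1] 0.08518414020911812 [-0.4   0.24  0.13  2.51  2.19  0.2  -1.61]
t 5.6 pos [0.4869 0.0157 0.1047] F [-0.7 -0.4  0.3] gap 0.0856 q [-0.4   0.24  0.13  2.51  2.19  0.2  -1.61]
rot [1.7  0.83 0.37] nrows 0.1702787109930439 shift [ 0.0041 -0.0107  0.0374] n 0.7481159799404743
shift in current axes [ 0.0047 -0.0118  0.037 ]
```

View pics/w3.png

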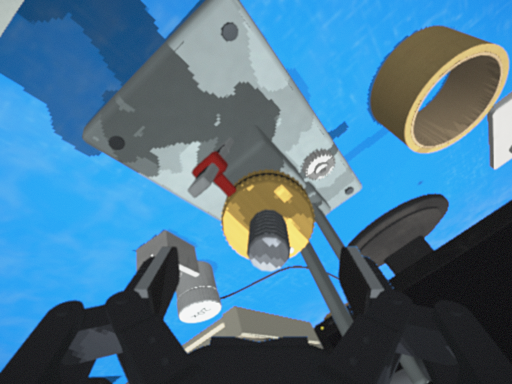

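Emit:
carry_out --increments '[[[0.001,-0.003,0,0.5,0.2,0,-1],[0.001,-0.003,0,0.5,0.2,0,-1],[0.001,-0.003,0,0.5,0.2,0,-1],[0,0,0,0,0,0,-1],[0,0,0,0,0,0,-1]]]'

```text
t: 6.22
eef_pos: [0.4835, 0.0245, 0.1027]
eef_rot: [0.117, 0.882, 0.392, 0.232]
contact_force: [-0.2, -0.2, 0.4]
finger_gap: 0.0854
```

```bash
python3 -c "
from h import *
plan(*rodpose(50,w=.041))"
```

```text
t 6.225 pos [0.4835 0.0245 0.1027] F [-0.2 -0.2  0.4] gap 0.0854 q [-0.37  0.24  0.09  2.51  2.22  0.18 -1.64]
rot [0.25 0.1  0.4 ] nrows 0.03999868207631942 shift [ 0.0002 -0.0019  0.0376] n 0.7522061022605745
shift in current axes [ 0.0003 -0.0021  0.0376]
```

Emit:
carry_out --increments '[[[0,-0.001,0.005,0,0,0,-1],[0,0,0.005,0,0,0,-1],[0,0,0.005,0,0,0,-1],[0,0,0.005,0,0,0,-1],[0,0,0,0,0,0,-1]]]'

```text
t: 6.85
eef_pos: [0.4929, 0.0244, 0.0844]
eef_rot: [0.117, 0.883, 0.392, 0.231]
contact_force: [-0.6, 0.5, -0.4]
finger_gap: 0.0856
```

```bash
python3 -c "
from h import *
plan(*rodpose(50,w=.041))"
```

```text
t 6.85 pos [0.4929 0.0244 0.0844] F [-0.6  0.5 -0.4] gap 0.0856 q [-0.26  0.3  -0.02  2.5   2.33  0.24 -1.74]
rot [0.23 0.15 0.37] nrows 0.03683670097912094 shift [ 0.0007 -0.0009  0.0171] n 0.34137003737674765
shift in current axes [ 0.0008 -0.001   0.0171]
```

Emit:
carry_out --increments '[[[0,-0.001,0.005,0,0,0,-1],[0,-0.001,0.005,0,0,0,-1],[0,0,0.005,0,0,0,-1],[0,0,0.002,0,0,0,-1],[0,0,0,0,0,0,-1]]]'

```text
t: 7.48
eef_pos: [0.5001, 0.0255, 0.0692]
eef_rot: [0.117, 0.882, 0.392, 0.232]
contact_force: [-0.1, 0.2, -0.8]
finger_gap: 0.0854
```

```bash
python3 shot.py wrist w4; python3 -c "
from h import *
plan(*rodpose(50,w=.041))"
```

```text
7.475 [0.5001 0.0255 0.0692] [-0.1  0.2 -0.8] 0.08535921884329248 [-0.2   0.35 -0.09  2.49  2.38  0.28 -1.8 ]
t 7.525 pos [0.5    0.0254 0.0694] F [ 0.1 -0.3 -0.6] gap 0.0856 q [-0.2   0.35 -0.09  2.49  2.38  0.28 -1.8 ]
rot [0.24 0.12 0.38] nrows 0.03843338004832096 shift [0.0005 0.001  0.0005] n 0.019599992078741826
shift in current axes [0.0005 0.001  0.0005]
```

View pics/w4.png

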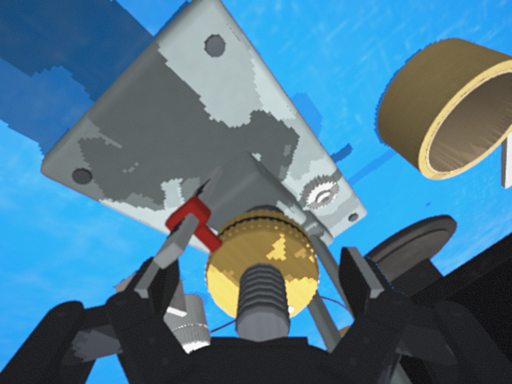

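Emit:
carry_out --increments '[[[0,0,0,0,0,0,1],[0,0,0,0,0,0,1],[0,0,0,0,0,0,1],[0,0,0,0,0,0,1],[0,0,0,0,0,0,1]]]' --squeeze 40

```text
t: 8.15
eef_pos: [0.5008, 0.0265, 0.0703]
eef_rot: [0.117, 0.882, 0.393, 0.233]
contact_force: [-3.9, 3.0, 8.8]
finger_gap: 0.0532
```

```bash
python3 shot.py wrist w5; python3 -c "
from h import *
plan(*rodpose(50,w=.041))"
```

```text
8.15 [0.5008 0.0265 0.0703] [-3.9  3.   8.8] 0.05317055798521658 [-0.2   0.35 -0.09  2.49  2.38  0.28 -1.8 ]
t 8.2 pos [0.5008 0.0265 0.0703] F [-2.2  2.7  8.8] gap 0.0533 q [-0.2   0.35 -0.09  2.49  2.38  0.28 -1.8 ]
rot [ 0.28 -0.03  0.46] nrows 0.04605626715083615 shift [-0.001   0.0008  0.0009] n 0.02074154616066724
shift in current axes [-0.001   0.0008  0.0009]
```

View pics/w5.png

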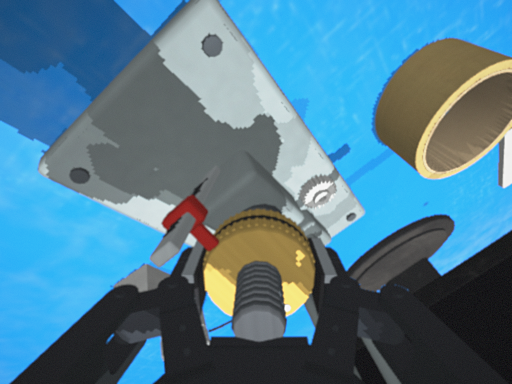

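Emit:
carry_out --increments '[[[0,0,-0.0005,0,0,-8,1],[0,0,-0.0005,0,0,-8,1],[0,0,-0.0005,0,0,-8,1],[0,0,-0.0006,0,0,-8,1],[0,0,-0.0005,0,0,-8,1],[0,0,0,0,0,0,1]]]'

```text
t: 8.95
eef_pos: [0.4997, 0.0272, 0.0727]
eef_rot: [0.19, 0.693, 0.672, 0.179]
contact_force: [-2.8, 4.4, 10.2]
finger_gap: 0.0531
```

```bash
python3 -c "
from h import *
plan(*rodpose(90,w=.0437))"
```

```text
t 8.95 pos [0.4997 0.0272 0.0727] F [-2.8  4.4 10.2] gap 0.0531 q [-0.36  0.34  0.1   2.51  2.6   0.25 -1.31]
rot [0.25 0.11 0.62] nrows 0.06192036099302446 shift [-0.0019 -0.0002  0.0008] n 0.03879079516637726
shift in current axes [-0.0019 -0.0002  0.0008]
```

Emit:
carry_out --increments '[[[0,0,-0.0005,0,0,-8,1],[0,0,-0.0005,0,0,-8,1],[0,0,-0.0005,0,0,-8,1],[0,0,-0.0006,0,0,-8,1],[0,0,-0.0005,0,0,-8,1],[0,0,0,0,0,0,1]]]'

```text
t: 9.7
eef_pos: [0.4982, 0.0278, 0.0748]
eef_rot: [0.239, 0.421, 0.869, 0.103]
contact_force: [-5.2, 6.4, 10.4]
finger_gap: 0.0526
```

```bash
python3 shot.py wrist w6;  python3 -c "
from h import *
plan(*rodpose(130,w=.0464))"
```

```text
9.7 [0.4982 0.0278 0.0748] [-5.2  6.4 10.4] 0.05264779247460205 [-0.5   0.34  0.27  2.52  2.85  0.22 -0.87]
t 9.75 pos [0.4983 0.0278 0.0749] F [-4.4  5.8 11.9] gap 0.0527 q [-0.5   0.34  0.27  2.52  2.85  0.22 -0.87]
rot [0.15 0.2  0.59] nrows 0.059037549287188226 shift [-0.0019 -0.0016  0.0008] n 0.03810895064275895
shift in current axes [-0.0019 -0.0016  0.0008]
```

View pics/w6.png

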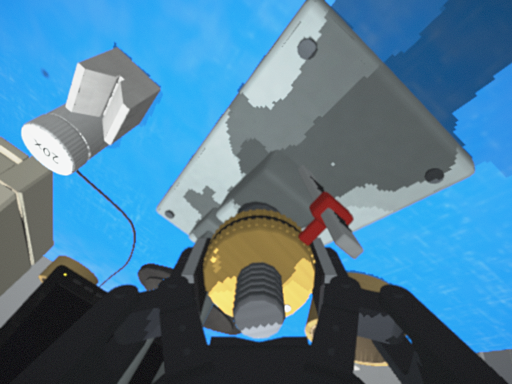

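Emit:
carry_out --increments '[[[0,0,0,0,0,0,-1],[0,0,0,0,0,0,-1],[0,0,0,0,0,0,-1],[0,0,0,0,0,8,-1],[0,0,0,0,0,8,-1],[0,0,0,0,0,8,-1],[0,0,0,0,0,8,-1],[0,0,0,0,0,8,-1],[0,0,0,0,0,8,-1],[0,0,0,0,0,8,-1],[0,0,0,0,0,8,-1],[0,0,0,0,0,8,-1],[0,0,0,0,0,8,-1],[0,0,0,0,0,0,-1]]]'

```text
t: 11.5
eef_pos: [0.4975, 0.0253, 0.0738]
eef_rot: [0.117, 0.882, 0.392, 0.232]
contact_force: [-0.2, -0.0, 0.8]
finger_gap: 0.0854
```

```bash
python3 shot.py wrist w7;  python3 -c "
from h import *
S1=(.5215,.0262,S1[2])
plan(*rodpose(50,w=.0464,S=S1))"
```

```text
11.5 [0.4975 0.0253 0.0738] [-0.2 -0.   0.8] 0.08542333017280504 [-0.21  0.34 -0.08  2.5   2.36  0.27 -1.78]
t 11.55 pos [0.4975 0.0254 0.0739] F [ 0.2 -0.6 -0.2] gap 0.0854 q [-0.21  0.34 -0.08  2.5   2.36  0.27 -1.77]
rot [0.25 0.12 0.53] nrows 0.0528277850848497 shift [ 0.0019 -0.0005  0.0001] n 0.038901184307470346
shift in current axes [ 0.002  -0.0005  0.0001]
```

View pics/w7.png

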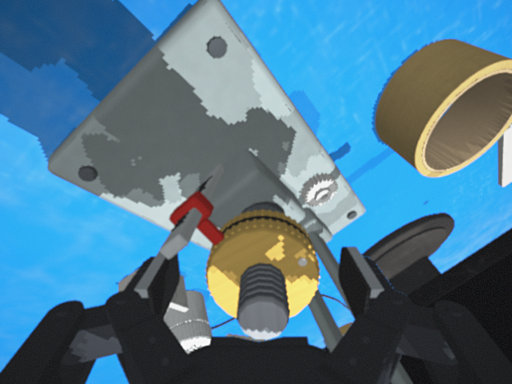

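Emit:
carry_out --increments '[[[0.001,0,0,0,0,0,1],[0,0,0,0,0,0,1],[0,0,0,0,0,0,1],[0,0,0,0,0,0,1],[0,0,-0.0005,0,0,-8,1],[0,0,-0.0005,0,0,-8,1],[0,0,-0.0005,0,0,-8,1],[0,0,-0.0006,0,0,-8,1],[0,0,-0.0005,0,0,-8,1],[0,0,-0.0005,0,0,-8,1],[0,0,-0.0005,0,0,-8,1],[0,0,-0.0005,0,0,-8,1],[0,0,-0.0006,0,0,-8,1],[0,0,-0.0005,0,0,-8,1],[0,0,0,0,0,0,1]]]'

```text
t: 13.42
eef_pos: [0.4957, 0.0278, 0.079]
eef_rot: [0.239, 0.422, 0.869, 0.103]
contact_force: [-4.3, 5.2, 7.4]
finger_gap: 0.0525
```

```bash
python3 shot.py wrist w8;  python3 -c "
from h import *
S1=(.5215,.0262,S1[2])
plan(*rodpose(130,w=.0517,S=S1))"
```

```text
13.425 [0.4957 0.0278 0.079 ] [-4.3  5.2  7.4] 0.05252917677575462 [-0.52  0.33  0.29  2.52  2.82  0.21 -0.84]
t 13.475 pos [0.4957 0.0278 0.0791] F [-3.6  5.1  7.6] gap 0.0529 q [-0.52  0.33  0.29  2.52  2.82  0.21 -0.84]
rot [0.03 0.21 0.56] nrows 0.05576922928937457 shift [-0.0003 -0.0004  0.0002] n 0.008383466218263858
shift in current axes [-0.0003 -0.0004  0.0002]
```

View pics/w8.png

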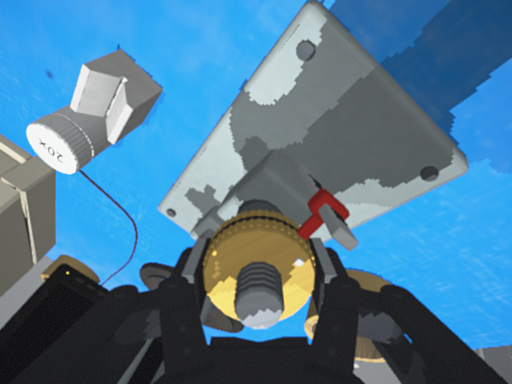

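Emit:
carry_out --increments '[[[0,0,0,0,0,0,-1],[0,0,0,0,0,0,-1],[0,0,0,0,0,0,-1],[0,0,0,0,0,8,-1],[0,0,0,0,0,8,-1],[0,0,0,0,0,8,-1],[0,0,0,0,0,8,-1],[0,0,0,0,0,8,-1],[0,0,0,0,0,8,-1],[0,0,0,0,0,8,-1],[0,0,0,0,0,8,-1],[0,0,0,0,0,8,-1],[0,0,0,0,0,8,-1],[0,0,0,0,0,0,-1]]]'

```text
t: 15.22
eef_pos: [0.4954, 0.0262, 0.0787]
eef_rot: [0.117, 0.882, 0.392, 0.232]
contact_force: [-0.7, 0.4, 0.2]
finger_gap: 0.0854
```

```bash
python3 -c "
from h import *
S1=(.5215,.0262,S1[2])
plan(*rodpose(50,w=.0517,S=S1))"
```

```text
t 15.225 pos [0.4954 0.0262 0.0787] F [-0.7  0.4  0.2] gap 0.0854 q [-0.23  0.32 -0.06  2.5   2.33  0.26 -1.75]
rot [0.25 0.13 0.4 ] nrows 0.039695607088965905 shift [ 0.001  -0.0005  0.    ] n 0.01934832770513353
shift in current axes [ 0.001  -0.0005  0.    ]
```

Emit:
carry_out --increments '[[[0.0005,0,0.001,0,0,0,1],[0,0,0,0,0,0,1],[0,0,0,0,0,0,1],[0,0,0,0,0,0,1],[0,0,-0.0005,0,0,-8,1],[0,0,-0.0005,0,0,-8,1],[0,0,-0.0005,0,0,-8,1],[0,0,-0.0006,0,0,-8,1],[0,0,-0.0005,0,0,-8,1],[0,0,-0.0005,0,0,-8,1],[0,0,-0.0005,0,0,-8,1],[0,0,-0.0005,0,0,-8,1],[0,0,-0.0006,0,0,-8,1],[0,0,-0.0005,0,0,-8,1],[0,0,0,0,0,0,1]]]'

```text
t: 17.1
eef_pos: [0.4936, 0.0278, 0.0827]
eef_rot: [0.239, 0.423, 0.868, 0.102]
contact_force: [-3.1, 2.6, 6.0]
finger_gap: 0.0528
```

```bash
python3 shot.py wrist w9;python3 shot.py scene s9;  python3 -c "
from h import *
S1=(.5215,.0262,S1[2])
plan(*rodpose(130,w=.056,S=S1))
p=cv2.imread('pics/w9.png'); cv2.imwrite('pics/w9z.png',cv2.resize(p[170:270,270:400],None,fx=6,fy=6,interpolation=cv2.INTER_CUBIC))"
```

```text
17.1 [0.4936 0.0278 0.0827] [-3.1  2.6  6. ] 0.05278159171536628 [-0.53  0.32  0.3   2.52  2.8   0.2  -0.82]
17.15 [0.4936 0.0278 0.0826] [-3.8  3.2  5.3] 0.05311558582583983 [-0.53  0.32  0.3   2.52  2.8   0.2  -0.82]
t 17.2 pos [0.4936 0.0278 0.0826] F [-3.2  2.8  5.7] gap 0.0528 q [-0.53  0.32  0.3   2.52  2.8   0.2  -0.82]
rot [-0.02  0.21  0.36] nrows 0.03628376067563779 shift [-0.0003 -0.0004  0.0001] n 0.008138660951143307
shift in current axes [-0.0003 -0.0004  0.0001]
```

View pics/w9z.png

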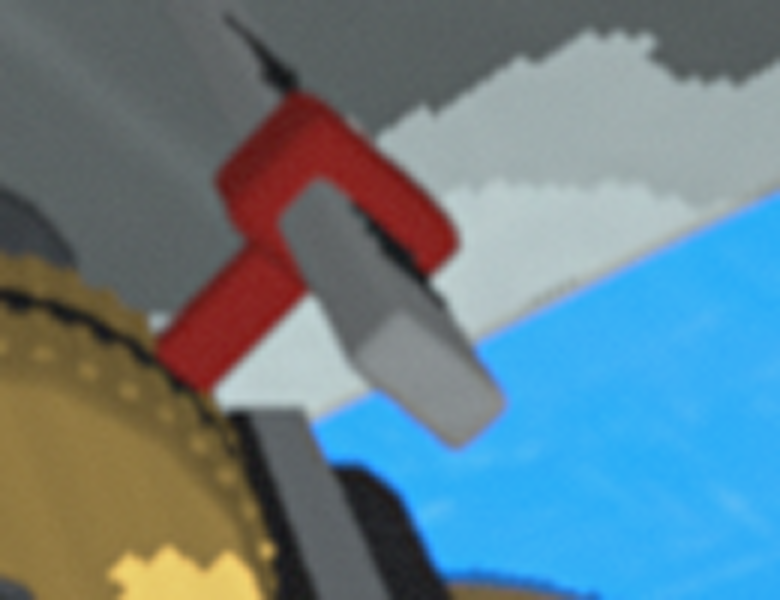

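```bash
cat > ov.py <<'E'
from h import *
import sys
def ov(tag,g,x0,y0,f,w,h,S,wps=(.074,.076,.078,.080,.082),shift=(0,0)):
    p=cv2.imread(f"pics/{tag}.png"); im=cv2.resize(p[y0:y0+h,x0:x0+w],None,fx=f,fy=f,interpolation=cv2.INTER_CUBIC)
    z=np.load(f"pics/{tag}.npz"); C=cam("wrist",{"eef_pos":z["pos"],"eef_rot":z["rot"]})
    Q=stand(S)@RODF; a=np.radians(np.arange(0,360,3))
    def pr(X): return (proj(C,[(Q@np.r_[x,1])[:3] for x in X])+shift-[x0,y0]+.5)*f
    for r,ww,c in [(.0268,g,(255,0,255)),(.027,g+.012,(255,0,0)),(.010,.103,(0,255,0))]:
        for q in pr([[r*np.cos(b),r*np.sin(b),ww] for b in a]): cv2.circle(im,(int(q[0]),int(q[1])),1,c,-1)
    for wp in wps:
        q=pr([[-.029,0,wp]])[0]; cv2.circle(im,(int(q[0]),int(q[1])),3,(0,255,255),1); print(wp,q.round(0))
    cv2.imwrite(f"pics/{tag}o.png",im)
E
python3 -c "
from ov import *
ov('w9',.076,190,170,4,200,150,(.5215,.0262,S1[2]))"
```

```text
0.074 [432. 234.]
0.076 [434. 242.]
0.078 [436. 249.]
0.08 [438. 257.]
0.082 [441. 265.]
```

View pics/w9o.png

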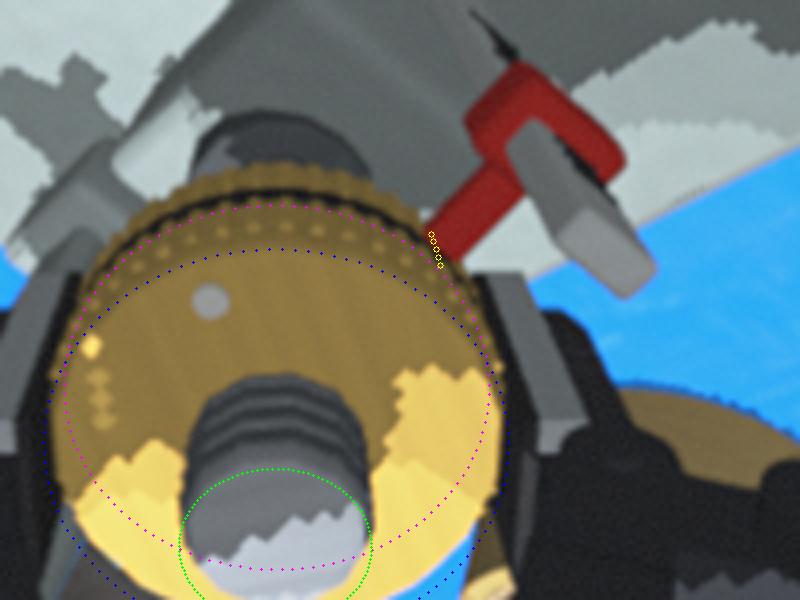

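```bash
python3 -c "
import cv2
p=cv2.imread('pics/s9.png'); a=cv2.resize(p[195:245,190:245],None,fx=7,fy=7,interpolation=cv2.INTER_CUBIC)
p=cv2.imread('pics/scene0.png'); b=cv2.resize(p[195:245,190:245],None,fx=7,fy=7,interpolation=cv2.INTER_CUBIC)
cv2.imwrite('pics/s9z.png',cv2.hconcat([b,a]))"
```

```text
(no output)
```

View pics/s9z.png

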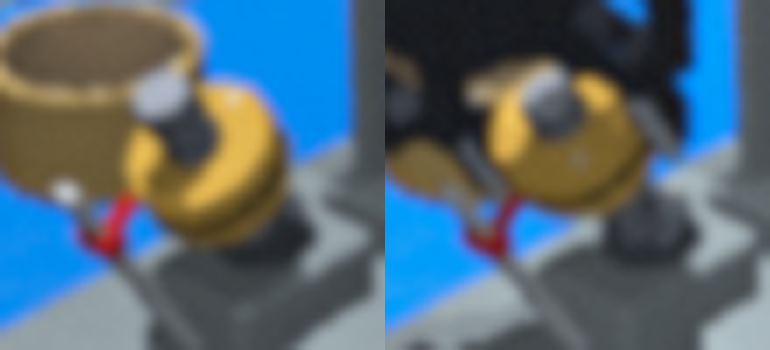

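Emit:
carry_out --increments '[[[0,0,0,0,0,0,-1],[0,0,0,0,0,0,-1],[0,0,0,0,0,0,-1],[0,0,0,0,0,8,-1],[0,0,0,0,0,8,-1],[0,0,0,0,0,8,-1],[0,0,0,0,0,8,-1],[0,0,0,0,0,8,-1],[0,0,0,0,0,8,-1],[0,0,0,0,0,8,-1],[0,0,0,0,0,8,-1],[0,0,0,0,0,0,1],[0,0,0,0,0,0,1],[0,0,0,0,0,0,1],[0,0,0,0,0,0,1],[0,0,0,0,0,0,1]]]'

```text
t: 19.2
eef_pos: [0.4937, 0.0271, 0.0826]
eef_rot: [0.149, 0.819, 0.511, 0.213]
contact_force: [-2.6, -0.0, 5.0]
finger_gap: 0.0529
```

Emit:
carry_out --increments '[[[0,0,-0.0005,0,0,-8,1],[0,0,-0.0005,0,0,-8,1],[0,0,-0.0005,0,0,-8,1],[0,0,-0.0006,0,0,-8,1],[0,0,-0.0005,0,0,-8,1],[0,0,-0.0005,0,0,-8,1],[0,0,-0.0005,0,0,-8,1],[0,0,0,0,0,0,1],[0,0,0,0,0,0,1]]]'

```text
t: 20.32
eef_pos: [0.4919, 0.0278, 0.0858]
eef_rot: [0.231, 0.483, 0.836, 0.119]
contact_force: [-3.7, 3.7, 7.1]
finger_gap: 0.0529
```

```bash
python3 shot.py wrist w10;  python3 -c "
from h import *
S1=(.5215,.0262,S1[2])
plan(*rodpose(122,w=.06,S=S1))
plan(*rodpose(122,w=.15,S=S1))"
```

```text
20.325 [0.4919 0.0278 0.0858] [-3.7  3.7  7.1] 0.052924821239103845 [-0.51  0.3   0.28  2.52  2.72  0.19 -0.89]
t 20.375 pos [0.4919 0.0279 0.0858] F [-3.9  2.2  8. ] gap 0.0531 q [-0.51  0.3   0.28  2.52  2.72  0.19 -0.89]
rot [0.01 0.22 0.49] nrows 0.04885573630019285 shift [-0.0002 -0.0004 -0.0003] n 0.008242738553404561
shift in current axes [-0.0002 -0.0004 -0.0003]
t 20.375 pos [0.4919 0.0279 0.0858] F [-3.9  2.2  8. ] gap 0.0531 q [-0.51  0.3   0.28  2.52  2.72  0.19 -0.89]
rot [0.01 0.22 0.49] nrows 0.04885573630019285 shift [-0.0002 -0.0004 -0.0903] n 1.8062564130570615
shift in current axes [-0.0006 -0.0004 -0.0903]
```

View pics/w10.png

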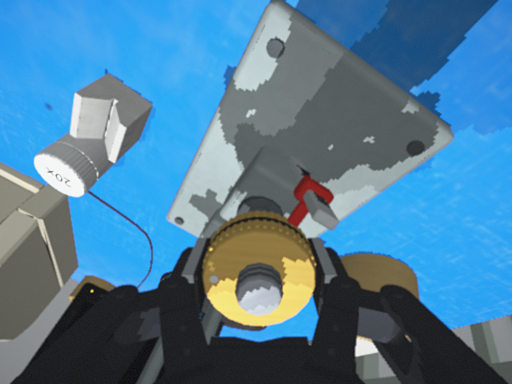

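```bash
python3 -c "
from ov import *
ov('w10',.0797,190,170,4,200,150,(.5215,.0262,S1[2]),shift=(0,-3))"
```

```text
0.074 [403. 192.]
0.076 [405. 199.]
0.078 [407. 206.]
0.08 [409. 213.]
0.082 [410. 221.]
```

View pics/w10o.png

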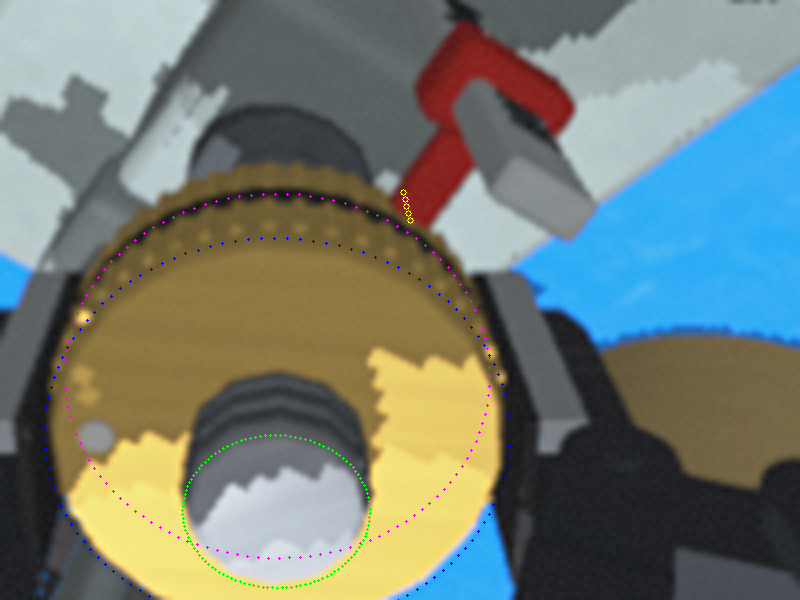

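Emit:
carry_out --increments '[[[0,0,0,0,0,0,-1],[0,0,0,0,0,0,-1],[0,0,0,0,0,0,-1],[0,0,-0.01,0,0,0,-1],[0,0,-0.01,0,0,0,-1],[0,0,-0.01,0,0,0,-1],[0,0,-0.01,0,0,0,-1],[0,0,-0.01,0,0,0,-1],[0,0,-0.01,0,0,0,-1],[0,0,-0.01,0,0,0,-1],[0,0,-0.01,0,0,0,-1],[0,0,0,0,0,0,-1]]]'

```text
t: 21.88
eef_pos: [0.4553, 0.0289, 0.1505]
eef_rot: [0.233, 0.484, 0.835, 0.12]
contact_force: [-0.5, 0.4, -0.0]
finger_gap: 0.0855
```

```bash
python3 shot.py wrist w11; python3 -c "
from h import *
S1=(.5215,.0262,S1[2])
plan(*rodpose(122,w=.15,S=S1))
tR=tool_from([1,0,0],[0,-.565,-.825])
plan(tR,[.43,.10,.18])
"
```

```text
21.875 [0.4553 0.0289 0.1505] [-0.5  0.4 -0. ] 0.08550217583711214 [-0.78  0.05  0.48  2.54  1.24  0.16  0.59]
t 21.925 pos [0.4555 0.029  0.1503] F [ 1.2 -2.   0.1] gap 0.0854 q [-0.78  0.06  0.48  2.54  1.24  0.16  0.59]
rot [0.23 0.39 0.35] nrows 0.039485253618578665 shift [ 0.0005 -0.0008 -0.0162] n 0.32421285285476176
shift in current axes [ 0.0004 -0.0007 -0.0162]
t 21.925 pos [0.4555 0.029  0.1503] F [ 1.2 -2.   0.1] gap 0.0854 q [-0.78  0.06  0.48  2.54  1.24  0.16  0.59]
rot [ 10.91 -49.46 104.25] nrows 10.425159835397144 shift [-0.0255 -0.0419 -0.0646] n 1.2921118920705732
shift in current axes [ 0.064   0.0293 -0.0402]
```

View pics/w11.png

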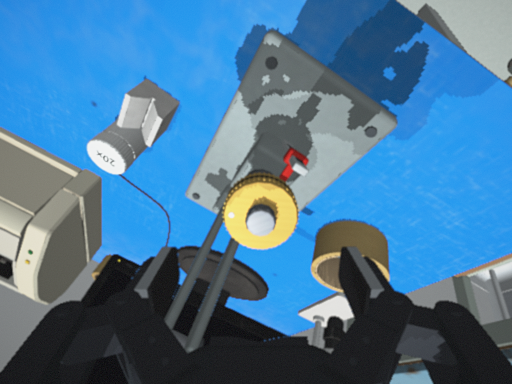

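Emit:
carry_out --increments '[[[0.01,0.01,-0.014,0,0,0,-1],[0.02,0.01,-0.014,0,0,0,-1],[0.03,0.01,-0.01,0,0,0,-1],[0,0,0,0.91,-4.12,8.69,-1],[0,0,0,0.91,-4.12,8.69,-1],[0,0,0,0.91,-4.12,8.69,-1],[0,0,0,0.91,-4.12,8.69,-1],[0,0,0,0.91,-4.12,8.69,-1],[0,0,0,0.91,-4.12,8.69,-1],[0,0,0,0.91,-4.12,8.69,-1],[0,0,0,0.91,-4.12,8.69,-1],[0,0,0,0.91,-4.12,8.69,-1],[0,0,0,0.91,-4.12,8.69,-1],[0,0,0,0.91,-4.12,8.69,-1],[0,0,0,0.91,-4.12,8.69,-1],[0,0,0,0,0,0,-1]]]'

```text
t: 23.92
eef_pos: [0.4351, 0.0951, 0.179]
eef_rot: [0.298, 0.954, 0.003, 0.001]
contact_force: [-0.1, 0.7, 0.5]
finger_gap: 0.0852
```

```bash
python3 shot.py wrist w12; python3 -c "
from h import *
tR=tool_from([1,0,0],[0,-.565,-.825])
plan(tR,[.43,.085,.175])
"
```

```text
23.925 [0.4351 0.0951 0.179 ] [-0.1  0.7  0.5] 0.08522031648740216 [-1.    0.43  0.39  1.97  0.36  1.16 -0.82]
t 23.975 pos [0.4343 0.0954 0.1789] F [ 0.4 -0.5  0.1] gap 0.0854 q [-1.    0.43  0.39  1.97  0.36  1.16 -0.82]
rot [ 0.27 -0.25  0.48] nrows 0.047599439710786375 shift [-0.0043  0.0064  0.0091] n 0.18181597861264506
shift in current axes [-0.0044  0.0063  0.0091]
```

View pics/w12.png

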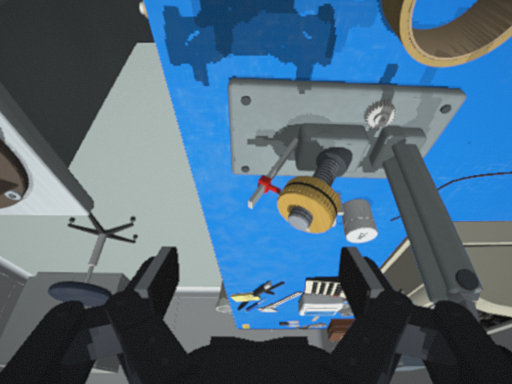

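```bash
python3 -c "
import cv2
p=cv2.imread('pics/w12.png'); cv2.imwrite('pics/w12z.png',cv2.resize(p[165:245,235:350],None,fx=7,fy=7,interpolation=cv2.INTER_CUBIC))"
```

```text
(no output)
```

View pics/w12z.png

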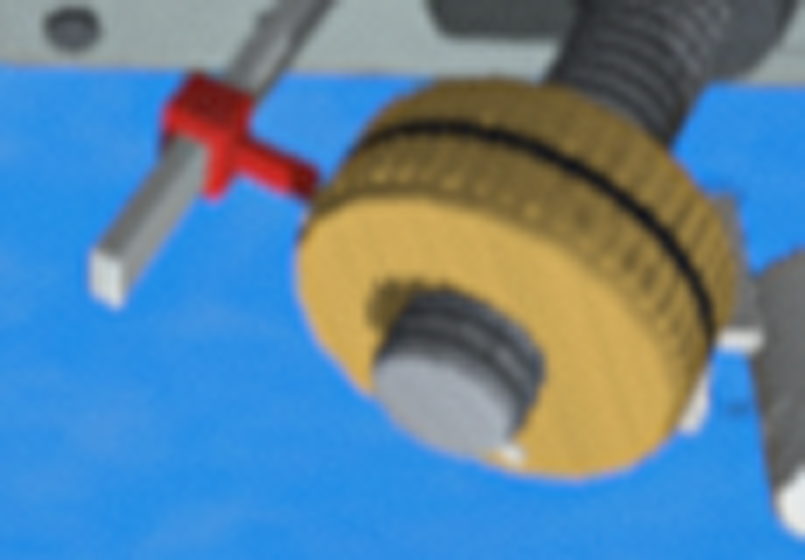

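```bash
cat > fit.py <<'E'
from h import *
from scipy.optimize import least_squares
def fit(tag,x0,y0,f,groove,rim,rod,ptr,g0,S,sh=.004,sr=.006,rg=.0268):
    z=np.load(f"pics/{tag}.npz"); C=cam("wrist",{"eef_pos":z["pos"],"eef_rot":z["rot"]})
    zz=lambda L:np.array(L,float).reshape(-1,2)/f+[x0,y0]-.5
    groove,rim,rod,ptr=map(zz,(groove,rim,rod,ptr))
    ang=np.radians(np.arange(0,360,1.)); K,d,R0,t0=C; c0=-R0.T@t0
    def dist(ci,P):
        out=[]
        for g in P:
            i=np.argmin(np.linalg.norm(ci-g,axis=1)); tg=ci[(i+1)%360]-ci[i-1]; tg/=np.linalg.norm(tg); dl=g-ci[i]; out.append(tg[0]*dl[1]-tg[1]*dl[0])
        return np.array(out)
    def m(v):
        R=Ro.from_rotvec(v[6:9]).as_matrix()@R0; Cn=(K,d,R,-R@c0)
        T=stand((v[0],v[1],v[2])); T[2,3]=v[3]; Q=T@RODF
        P=lambda X:proj(Cn,(Q@np.c_[X,np.ones(len(X))].T).T[:,:3])
        circ=lambda r,w:P(np.c_[r*np.cos(ang),r*np.sin(ang),np.full(360,w)])
        return np.concatenate([dist(circ(rg,v[4]),groove),dist(circ(.027,v[4]+.012),rim),(P(np.array([[0,0,.103]]))-rod).ravel(),(P(np.array([[-.029,0,v[5]]]))-ptr).ravel(),
          v[6:9]/sr,(v[:2]-S[:2])/sh,[(v[2]-S[2])/.015,v[3]/.002]])
    s=least_squares(m,np.r_[S,0,g0,g0,0,0,0])
    sd=np.sqrt(np.diag(np.linalg.inv(s.jac.T@s.jac)))
    A=np.linalg.inv(s.jac.T@s.jac); e=np.zeros(9); e[5]=1;e[4]=-1
    print(tag,"x",s.x.round(4),"\nres",s.fun.round(2),"\nptr-groove %.2f mm +- %.2f"%((s.x[5]-s.x[4])*1e3,1e3*np.sqrt(e@A@e)))
E
python3 - <<'E'
from fit import *
S=(.5217,.026,np.radians(-2.3))
fit('w12',235,165,7,[(390,137),(430,126),(480,128),(540,146),(600,182),(650,222),(690,275),(708,315)],[(297,258),(330,210),(400,192),(480,205),(560,245),(640,325)],(448,407),(309,186),.08,S)
E
```

```text
w12 x [ 5.218e-01  2.660e-02 -4.250e-02 -7.000e-04  8.060e-02  8.160e-02
  1.700e-03 -4.000e-04 -1.000e-04] 
res [-0.28  0.27  0.49  0.38 -0.25 -0.28 -0.48 -0.18 -0.82 -0.68  0.01  0.45
  0.28 -0.66 -0.8  -0.27  1.09  0.73  0.28 -0.06 -0.01  0.01  0.14 -0.16
 -0.36] 
ptr-groove 0.96 mm +- 1.27
```

```bash
python3 -c "
from h import *
tR=tool_from([.79,.62,0],[.435,-.555,-.712])
plan(tR,[.423,.071,.153])
"
```

```text
t 23.975 pos [0.4343 0.0954 0.1789] F [ 0.4 -0.5  0.1] gap 0.0854 q [-1.    0.43  0.39  1.97  0.36  1.16 -0.82]
rot [ -9.71  24.06 -28.92] nrows 2.89166336579716 shift [-0.0239 -0.0095  0.027 ] n 0.5402182828241838
shift in current axes [-0.0115  0.0052  0.0351]
```

Emit:
carry_out --increments '[[[0,0,0,-2.43,6.02,-7.23,-1],[0,0,0,-2.43,6.02,-7.23,-1],[0,0,0,-2.43,6.02,-7.23,-1],[0,0,0,-2.43,6.02,-7.23,-1],[-0.012,-0.005,0.0135,0,0,0,-1],[-0.012,-0.005,0.0135,0,0,0,-1],[0,0,0,0,0,0,-1],[0,0,0,0,0,0,-1]]]'

```text
t: 24.98
eef_pos: [0.4219, 0.0733, 0.1531]
eef_rot: [0.358, 0.875, 0.302, 0.124]
contact_force: [0.6, 0.3, 0.3]
finger_gap: 0.0855
```

```bash
python3 shot.py wrist w13
```

```text
24.975 [0.4219 0.0733 0.1531] [0.6 0.3 0.3] 0.08547637158845357 [-1.21  0.35  0.33  2.36  0.89  0.88 -0.96]
```

View pics/w13.png

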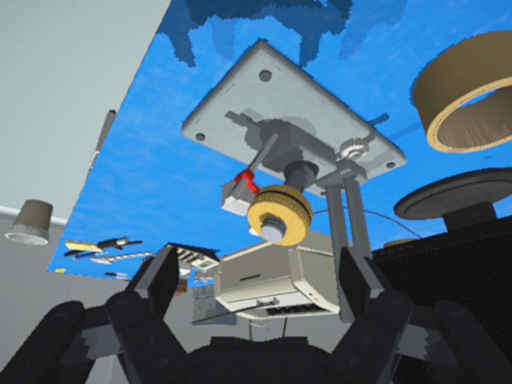

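```bash
python3 -c "
import cv2
p=cv2.imread('pics/w13.png'); cv2.imwrite('pics/w13z.png',cv2.resize(p[160:245,225:325],None,fx=7,fy=7,interpolation=cv2.INTER_CUBIC))"
```

```text
(no output)
```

View pics/w13z.png

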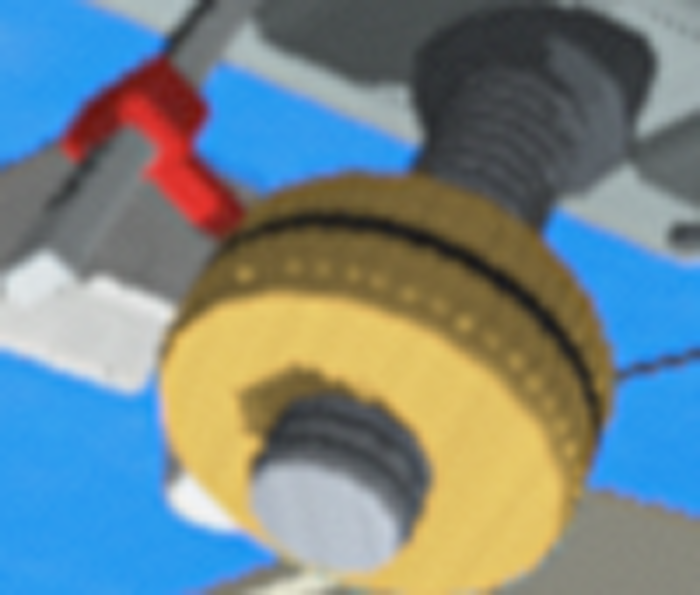

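```bash
python3 - <<'E'
from fit import *
S=(.5217,.0264,np.radians(-2.4))
G=[(245,236),(280,222),(330,216),(390,222),(450,248),(510,288),(560,340),(590,395)];Rm=[(165,370),(200,315),(250,293),(310,292),(380,305),(450,345),(520,415),(555,480)]
fit('w13',225,160,7,G,Rm,(332,514),(227,220),.08,S)
fit('w13',225,160,7,G,Rm,(332,514),(227,220),.08,S,sh=.002,sr=.003,rg=.027)
E
```

```text
w13 x [ 5.215e-01  2.610e-02 -3.350e-02 -1.200e-03  8.150e-02  8.080e-02
  3.700e-03  1.200e-03 -2.000e-04] 
res [ 0.47  0.74  0.96  1.28  0.65  0.25  0.1   0.28 -1.91 -1.14 -0.47 -0.43
  0.02 -0.77 -1.67 -1.5  -1.06 -0.22  0.98  0.6   0.61  0.19 -0.03 -0.06
 -0.08  0.56 -0.62] 
ptr-groove -0.71 mm +- 1.24
w13 x [ 5.215e-01  2.630e-02 -3.410e-02 -1.700e-03  8.160e-02  8.070e-02
  1.100e-03  2.000e-04 -0.000e+00] 
res [ 0.36  0.65  0.89  1.22  0.6   0.19  0.01  0.15 -1.93 -1.06 -0.37 -0.34
  0.11 -0.68 -1.59 -1.43 -1.08 -0.12  1.01  0.62  0.37  0.07 -0.01 -0.09
 -0.05  0.52 -0.87] 
ptr-groove -0.87 mm +- 1.23
```

```bash
python3 - <<'E'
from fit import *
S=(.5217,.0262,np.radians(-2.4))
G=[(245,236),(280,222),(330,216),(390,222),(450,248),(510,288),(560,340),(590,395)]
for rg in (.026,.027):
    fit('w13',225,160,7,G,[],(332,514),(227,220),.08,S,sh=.003,rg=rg)
    fit('w12',235,165,7,[(390,137),(430,126),(480,128),(540,146),(600,182),(650,222),(690,275),(708,315)],[],(448,407),(309,186),.08,S,sh=.003,rg=rg)
E
```

```text
w13 x [ 5.202e-01  2.750e-02 -4.220e-02 -9.000e-04  8.040e-02  8.130e-02
  2.700e-03 -4.000e-04 -8.000e-04] 
res [ 0.25  0.24  0.24  0.43 -0.22 -0.53 -0.41  0.27 -1.14 -0.42  0.6   0.37
  0.44 -0.07 -0.14 -0.5   0.44 -0.02 -0.45] 
ptr-groove 0.94 mm +- 1.31
w12 x [ 5.212e-01  2.780e-02 -4.450e-02 -2.000e-04  8.020e-02  8.180e-02
  1.600e-03 -8.000e-04 -5.000e-04] 
res [-0.14  0.25  0.38  0.24 -0.36 -0.3  -0.28  0.29 -0.89 -0.49  0.79  0.53
  0.27 -0.13 -0.09 -0.17  0.52 -0.18 -0.12] 
ptr-groove 1.58 mm +- 1.31
w13 x [ 5.205e-01  2.720e-02 -4.230e-02 -1.000e-03  8.150e-02  8.120e-02
  2.500e-03 -5.000e-04 -8.000e-04] 
res [-0.21  0.06  0.3   0.63  0.02 -0.35 -0.45 -0.17 -1.13 -0.37  0.68  0.41
  0.42 -0.08 -0.14 -0.4   0.33 -0.02 -0.52] 
ptr-groove -0.30 mm +- 1.30
w12 x [ 5.212e-01  2.750e-02 -4.500e-02 -4.000e-04  8.120e-02  8.170e-02
  1.500e-03 -9.000e-04 -5.000e-04] 
res [-0.53  0.16  0.48  0.44 -0.14 -0.15 -0.37 -0.13 -0.94 -0.47  0.8   0.54
  0.26 -0.16 -0.08 -0.15  0.42 -0.21 -0.2 ] 
ptr-groove 0.55 mm +- 1.31
```

```bash
python3 -c "
from h import *
tR=tool_from([.995,.09,0],[.075,-.81,-.587])
plan(tR,[.440,.09,.146])
"
```

```text
t 25.025 pos [0.422  0.0734 0.1532] F [-0.  -0.3 -0.8] gap 0.0853 q [-1.21  0.35  0.33  2.36  0.89  0.88 -0.96]
rot [ -9.45 -24.99  21.43] nrows 2.498883471298611 shift [ 0.0194 -0.0145 -0.0078] n 0.3879274398247546
shift in current axes [ 0.0244 -0.0064  0.0038]
```

Emit:
carry_out --increments '[[[0.012,-0.003,0.002,0,0,0,-1],[0.012,-0.003,0.002,0,0,0,-1],[0,0,0,-2.36,-6.25,5.36,-1],[0,0,0,-2.36,-6.25,5.36,-1],[0,0,0,-2.36,-6.25,5.36,-1],[0,0,0,-2.36,-6.25,5.36,-1],[0,0,0,0,0,0,-1],[0,0,0,0,0,0,-1]]]'

```text
t: 26.02
eef_pos: [0.4396, 0.0883, 0.1455]
eef_rot: [0.455, 0.889, 0.041, 0.021]
contact_force: [-0.2, -0.9, 0.9]
finger_gap: 0.0854
```

```bash
python3 shot.py wrist w14;  python3 -c "
import cv2
p=cv2.imread('pics/w14.png'); cv2.imwrite('pics/w14z.png',cv2.resize(p[140:240,210:320],None,fx=6,fy=6,interpolation=cv2.INTER_CUBIC))"
```

```text
26.025 [0.4396 0.0883 0.1455] [-0.2 -0.9  0.9] 0.08539653794636383 [-1.13  0.67  0.4   1.96  0.5   1.23 -0.97]
```

View pics/w14.png

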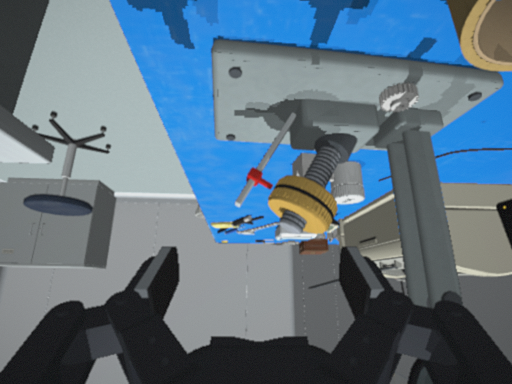

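View pics/w14z.png

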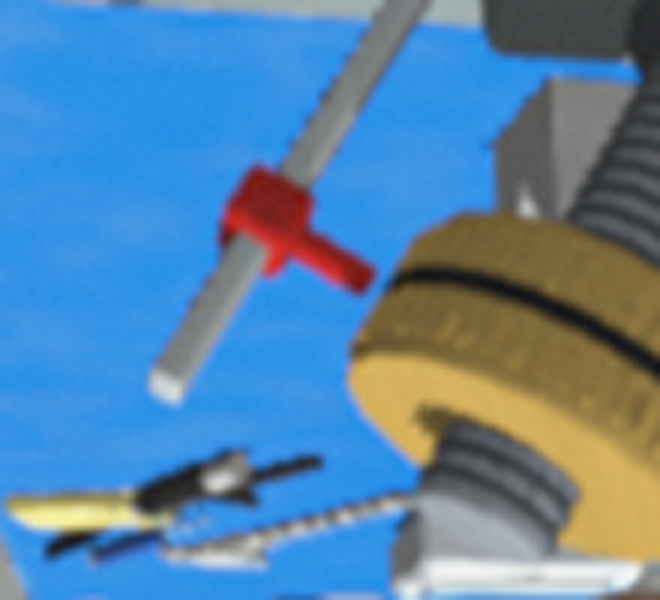

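```bash
python3 - <<'E'
from fit import *
S=(.5213,.0265,np.radians(-2.4))
for rg in (.026,.027):
    fit('w14',210,140,6,[(393,286),(415,277),(440,274),(480,279),(520,291),(560,309),(610,338),(650,365)],[],(487,538),(365,283),.08,S,sh=.003,rg=rg)
E
python3 -c "
import cv2
p=cv2.imread('pics/w14.png'); cv2.imwrite('pics/w14y.png',cv2.resize(p[170:250,250:350],None,fx=7,fy=7,interpolation=cv2.INTER_CUBIC))"
```

```text
w14 x [ 5.207e-01  2.870e-02 -4.340e-02 -2.000e-04  7.980e-02  8.060e-02
  1.200e-03 -2.000e-04 -9.000e-04] 
res [ 0.51  0.2   0.34  0.38  0.28 -0.04 -0.51 -0.63 -1.7  -0.92  0.86  0.52
  0.2  -0.03 -0.16 -0.19  0.74 -0.1  -0.08] 
ptr-groove 0.78 mm +- 0.98
w14 x [ 5.21e-01  2.85e-02 -4.38e-02 -1.00e-04  8.03e-02  8.06e-02  9.00e-04
 -1.00e-04 -8.00e-04] 
res [-0.12 -0.03  0.3   0.45  0.39  0.07 -0.43 -0.62 -1.4  -0.75  1.19  0.71
  0.15 -0.01 -0.13 -0.1   0.66 -0.13 -0.07] 
ptr-groove 0.30 mm +- 0.98
```

View pics/w14y.png

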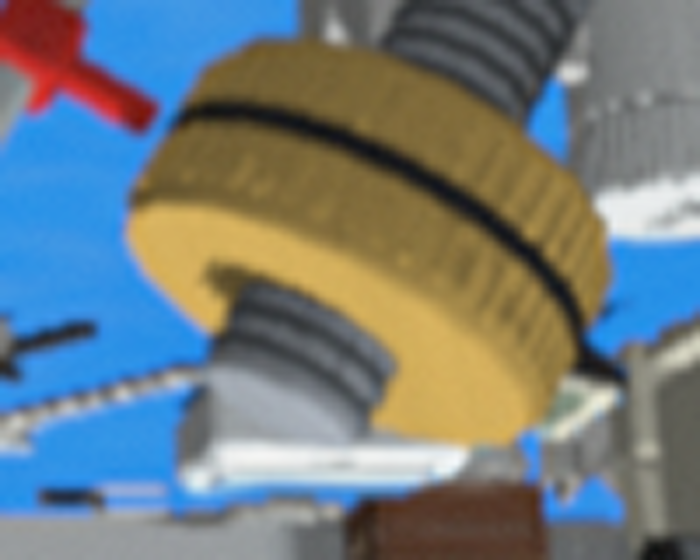

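```bash
python3 - <<'E'
from h import *
S=(.521,.0265,np.radians(-2.4)); Q=stand(S)@RODF
def H(th,y): return (Q@[.14-.165*np.cos(th),y,.092+.165*np.sin(th),1])[:3]
C=cam("top"); Cs=cam("scene")
for th in np.arange(1.6,2.0,.05):
    print(round(th,2),((proj(C,[H(th,.1035),H(th,.0285)])-[140,160]+.5)*4.3).round(0).tolist(),((proj(Cs,[H(th,.1035),H(th,.0285)])-[170,85]+.5)*3).round(0).tolist(),H(th,.066).round(3))
E
```

```text
1.6 [[73.0, 251.0], [263.0, 261.0]] [[66.0, 72.0], [131.0, 88.0]] [0.521 0.093 0.329]
1.65 [[72.0, 231.0], [263.0, 241.0]] [[73.0, 66.0], [138.0, 81.0]] [0.528 0.092 0.333]
1.7 [[72.0, 211.0], [263.0, 220.0]] [[80.0, 60.0], [145.0, 75.0]] [0.536 0.092 0.336]
1.75 [[71.0, 190.0], [263.0, 199.0]] [[87.0, 54.0], [153.0, 69.0]] [0.543 0.092 0.339]
1.8 [[71.0, 169.0], [264.0, 178.0]] [[94.0, 49.0], [160.0, 63.0]] [0.551 0.091 0.342]
1.85 [[72.0, 147.0], [264.0, 157.0]] [[102.0, 45.0], [168.0, 59.0]] [0.559 0.091 0.344]
1.9 [[73.0, 126.0], [265.0, 135.0]] [[109.0, 41.0], [175.0, 54.0]] [0.567 0.091 0.346]
1.95 [[74.0, 104.0], [266.0, 113.0]] [[117.0, 38.0], [183.0, 51.0]] [0.575 0.09  0.347]
```

```bash
cat >> h.py <<'E'
S2=(.521,.0265,np.radians(-2.4))
def sp(x,y,z): # stand coords -> world
    return (stand(S2)@[x,y,z,1])[:3]
TV=tool_from([np.cos(S2[2]),np.sin(S2[2]),0],[0,0,-1])
E
python3 -c "
from h import *
print(sp(-.085,.075,.43))
plan(TV,sp(-.085,.075,.43))
"
```

```text
[0.43921523 0.10499364 0.43      ]
t 26.075 pos [0.4392 0.0882 0.1457] F [0.6 0.5 0.6] gap 0.0855 q [-1.13  0.67  0.4   1.96  0.5   1.23 -0.97]
rot [54.11 -3.59  7.07] nrows 5.411250297989665 shift [-0.0007 -0.0168 -0.2843] n 5.685212693926642
shift in current axes [ 0.0014  0.2208 -0.1799]
```

Emit:
carry_out --increments '[[[0,0.0276,-0.0225,0,0,0,1],[0,0.0276,-0.0225,0,0,0,1],[0,0.0276,-0.0225,0,0,0,1],[0,0.0276,-0.0225,0,0,0,1],[0,0.0276,-0.0225,0,0,0,1],[0,0.0276,-0.0225,0,0,0,1],[0,0.0276,-0.0225,0,0,0,1],[0,0.0276,-0.0225,0,0,0,1],[0,0,0,9,-0.6,1.2,1],[0,0,0,9,-0.6,1.2,1],[0,0,0,9,-0.6,1.2,1],[0,0,0,9,-0.6,1.2,1],[0,0,0,9,-0.6,1.2,1],[0,0,0,9,-0.6,1.2,1],[0,0,0,0,0,0,1]]]'

```text
t: 27.95
eef_pos: [0.4375, 0.1015, 0.431]
eef_rot: [-0.001, 1.0, -0.026, 0.002]
contact_force: [0.2, -0.7, -0.5]
finger_gap: -0.0001
```

```bash
python3 shot.py wrist w15; python3 -c "
from h import *
print(sp(.095,.075,.43))
plan(TV,sp(.095,.075,.43))
"
```

```text
27.95 [0.4375 0.1015 0.431 ] [ 0.2 -0.7 -0.5] -0.0001315529437334891 [-0.94 -0.    0.6   1.65  0.    1.49 -0.39]
[0.61905734 0.09745603 0.43      ]
t 28.0 pos [0.4372 0.1034 0.4305] F [0.5 0.1 0.5] gap 0.0004 q [-0.94 -0.    0.6   1.65  0.    1.49 -0.39]
rot [ 0.08 -0.15 -0.34] nrows 0.03382704485845298 shift [ 0.182  -0.0017  0.0005] n 3.6394300483137876
shift in current axes [ 0.182  -0.0028  0.001 ]
```

View pics/w15.png

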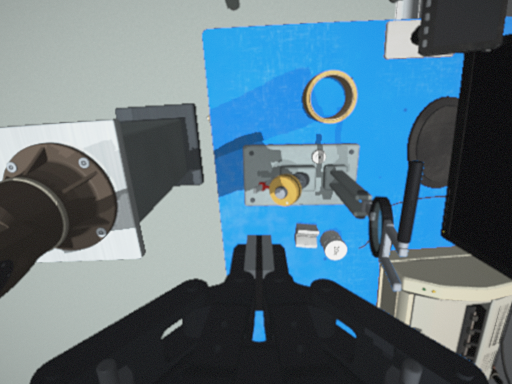

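```bash
python3 - <<'E'
from h import *
z=np.load("pics/w15.npz"); C=cam("wrist",{"eef_pos":z["pos"],"eef_rot":z["rot"]}); d=z["d"]
def pt(u,v):
    K,dc,R,t=C; p=cv2.undistortPoints(np.array([[[u,v]]],float),K,dc)[0,0]; D=d[int(v),int(u)]
    return R.T@(np.array([p[0]*D,p[1]*D,D])-t)
for u,v in [(416,168),(413,200),(410,235),(455,200),(500,200),(470,150),(508,60),(430,30),(450,60)]: print(u,v,d[v,u].round(3),pt(u,v).round(3))
print(onz(C,[(416,168),(413,200),(410,235)],.346))
E
```

```text
416 168 0.229 [0.569 0.122 0.35 ]
413 200 0.237 [0.569 0.095 0.351]
410 235 0.247 [0.571 0.061 0.351]
455 200 0.525 [ 0.806 -0.018  0.081]
500 200 0.435 [0.818 0.013 0.166]
470 150 0.478 [0.805 0.081 0.098]
508 60 0.395 [0.809 0.221 0.139]
430 30 0.385 [0.688 0.263 0.137]
450 60 0.523 [ 0.811  0.236 -0.001]
[[0.57112216 0.121204   0.346     ]
 [0.57208734 0.09256291 0.346     ]
 [0.5736468  0.05854036 0.346     ]]
```

Emit:
carry_out --increments '[[[0.03,0,0,0,0,0,1],[0.03,0,0,0,0,0,1],[0.03,0,0,0,0,0,1],[0.03,0,0,0,0,0,1],[0.031,0,0,0,0,0,1],[0.031,0,0,0,0,0,1],[0,0,0,0,0,0,1],[0,0,0.028,0,0,0,1],[0,0,0.028,0,0,0,1],[0,0,0.028,0,0,0,1],[0,0,0.028,0,0,0,1],[0,0,0,0,0,0,1]]]'

```text
t: 29.5
eef_pos: [0.6175, 0.0982, 0.3164]
eef_rot: [0.002, 1.0, -0.022, -0.002]
contact_force: [0.5, -0.8, -0.1]
finger_gap: -0.0001
```

```bash
python3 shot.py wrist w16; python3 -c "
from h import *
plan(TV,sp(.095,.075,.316))
"
```

```text
29.5 [0.6175 0.0982 0.3164] [ 0.5 -0.8 -0.1] -6.743117232650284e-05 [-0.69  0.43  0.67  1.48 -0.27  1.33 -0.04]
t 29.55 pos [0.6186 0.0979 0.3182] F [-0.1 -1.4 -0.3] gap 0.0 q [-0.69  0.43  0.68  1.47 -0.27  1.34 -0.04]
rot [ 0.15  0.02 -0.11] nrows 0.015365194095924097 shift [0.0005 0.0004 0.0022] n 0.043353065519202705
shift in current axes [0.0005 0.0004 0.0022]
```

View pics/w16.png

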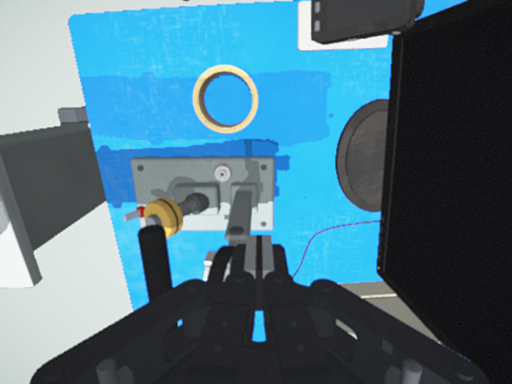

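Emit:
carry_out --increments '[[[-0.012,0,0,0,0,0,1],[-0.012,0,0,0,0,0,1],[-0.012,0,0.002,0,0,0,1],[-0.012,0,0.003,0,0,0,1],[-0.012,0,0.004,0,0,0,1],[-0.012,0,0.004,0,0,0,1]]]'

```text
t: 30.3
eef_pos: [0.5471, 0.0998, 0.305]
eef_rot: [0.001, 1.0, -0.023, 0.001]
contact_force: [2.5, -0.2, -1.4]
finger_gap: -0.0003
```

```bash
python3 shot.py wrist w17
```

```text
30.3 [0.5471 0.0998 0.305 ] [ 2.5 -0.2 -1.4] -0.00029845238869692615 [-0.79  0.3   0.69  1.67 -0.19  1.24 -0.11]
```

View pics/w17.png

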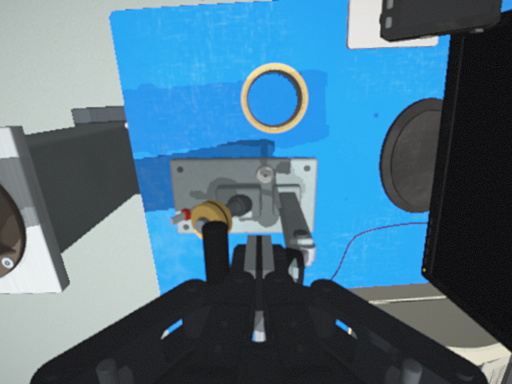

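Emit:
carry_out --increments '[[[-0.011,0,0.006,0,0,0,1],[-0.011,0,0.007,0,0,0,1],[-0.011,0,0.008,0,0,0,1],[-0.011,0,0.009,0,0,0,1],[-0.011,0,0.01,0,0,0,1],[-0.011,0,0.011,0,0,0,1],[0,0,0,0,0,0,1]]]'

```text
t: 31.22
eef_pos: [0.4832, 0.1025, 0.2535]
eef_rot: [0.001, 1.0, -0.023, 0.003]
contact_force: [10.3, -0.8, -6.3]
finger_gap: 0.0001
```

```bash
python3 shot.py wrist w18; python3 shot.py scene s18;  python3 -c "
import cv2
p=cv2.imread('pics/s18.png'); cv2.imwrite('pics/s18z.png',cv2.resize(p[85:280,120:320],None,fx=3,fy=3,interpolation=cv2.INTER_CUBIC))"
```

```text
31.225 [0.4832 0.1025 0.2535] [10.3 -0.8 -6.3] 9.706344979773957e-05 [-0.87  0.21  0.67  1.9  -0.15  1.08 -0.19]
31.275 [0.4832 0.1025 0.2538] [ 9.1 -2.1 -6. ] 0.0003293282508017967 [-0.87  0.21  0.67  1.89 -0.15  1.08 -0.19]
```

View pics/w18.png

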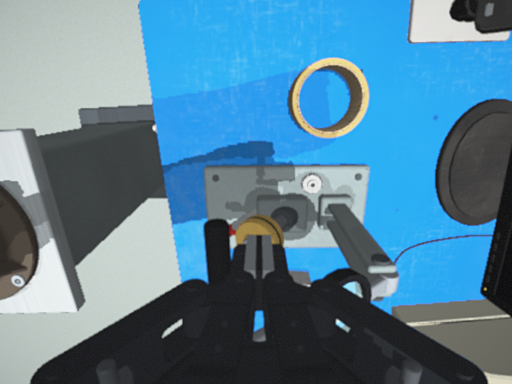

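View pics/s18z.png

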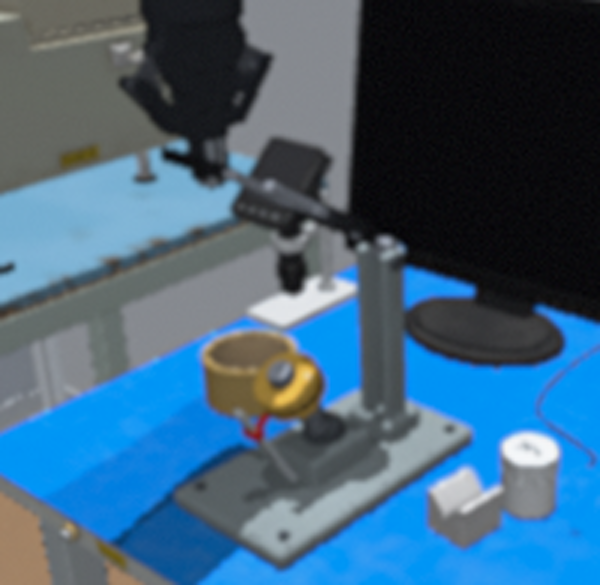

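```bash
python3 - <<'E'
from h import *
z=np.load("pics/w18.npz"); C=cam("wrist",{"eef_pos":z["pos"],"eef_rot":z["rot"]}); d=z["d"]
K,dc,R,t=C
for u,v in [(210,235),(217,235),(223,235),(210,255),(217,255),(222,255)]:
    p=cv2.undistortPoints(np.array([[[u,v]]],float),K,dc)[0,0]; D=d[v,u]; print(u,v,(R.T@(np.array([p[0]*D,p[1]*D,D])-t)).round(4))
E
```

```text
210 235 [0.4631 0.128  0.2841]
217 235 [0.466  0.1276 0.2835]
223 235 [0.4683 0.1263 0.2813]
210 255 [0.4616 0.1168 0.2822]
217 255 [0.465  0.1174 0.2834]
222 255 [0.4673 0.1171 0.2831]
```

Emit:
carry_out --increments '[[[0.006,0,0,0,0,0,1],[0,0,-0.018,0,0,0,1],[0,0,-0.018,0,0,0,1],[0,0,-0.018,0,0,0,1],[-0.013,0,0,0,0,0,1],[-0.013,0,0,0,0,0,1],[0,0,0.01,0,0,0,1],[0,0,0.01,0,0,0,1],[0,0,0,0,0,0,1]]]'

```text
t: 32.45
eef_pos: [0.4615, 0.1036, 0.2869]
eef_rot: [0.002, 1.0, -0.023, -0.0]
contact_force: [-0.1, 0.2, 0.9]
finger_gap: -0.0002
```

```bash
python3 shot.py wrist w19
```

```text
32.45 [0.4615 0.1036 0.2869] [-0.1  0.2  0.9] -0.00018594305925862472 [-0.92  0.14  0.67  1.88 -0.09  1.15 -0.26]
```

View pics/w19.png

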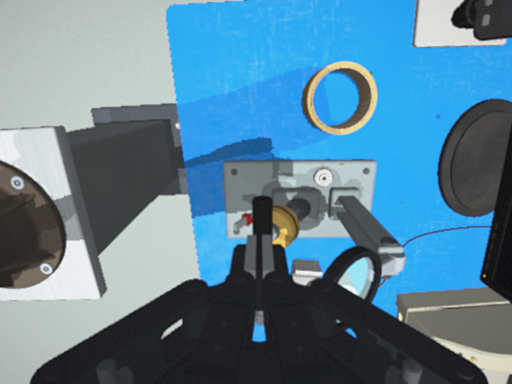

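Emit:
carry_out --increments '[[[-0.005,0,0.01,0,0,0,1],[-0.005,0,0.01,0,0,0,1],[-0.005,0,0.01,0,0,0,1],[-0.005,0,0.011,0,0,0,1],[-0.0025,0,0.009,0,0,0,1],[-0.0025,0,0.009,0,0,0,1],[-0.0025,0,0.009,0,0,0,1],[-0.001,0,0.01,0,0,0,1],[-0.001,0,0.01,0,0,0,1],[0,0,0.01,0,0,0,1],[0,0,0,0,0,0,1]]]'

```text
t: 33.88
eef_pos: [0.4325, 0.1047, 0.1894]
eef_rot: [0.002, 1.0, -0.023, 0.0]
contact_force: [-0.2, -0.3, -0.7]
finger_gap: 0.0002
```

```bash
python3 shot.py wrist w20; python3 shot.py scene s20;  python3 -c "
import cv2
p=cv2.imread('pics/s20.png'); cv2.imwrite('pics/s20z.png',cv2.resize(p[85:280,120:320],None,fx=3,fy=3,interpolation=cv2.INTER_CUBIC))"
```

```text
33.875 [0.4325 0.1047 0.1894] [-0.2 -0.3 -0.7] 0.00021182739263884967 [-0.91  0.2   0.65  2.08 -0.15  0.9  -0.22]
33.925 [0.4328 0.1048 0.1899] [ 0.6 -0.5 -0.1] 8.407590841852456e-05 [-0.91  0.2   0.65  2.08 -0.15  0.9  -0.22]
```

View pics/w20.png

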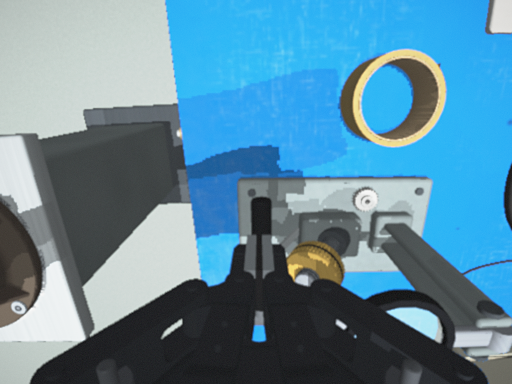

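View pics/s20z.png

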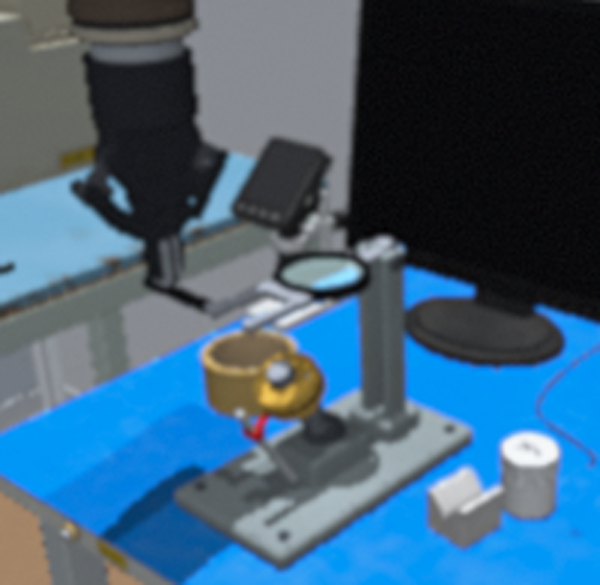

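Emit:
carry_out --increments '[[[0,0,0.008,0,0,0,1],[0.001,0,0.008,0,0,0,1],[0.001,0,0.008,0,0,0,1],[0.002,0,0.008,0,0,0,1],[0.002,0,0.008,0,0,0,1],[0.003,0,0.008,0,0,0,1],[0.002,0,0.006,0,0,0,1],[0,0,0,0,0,0,1]]]'

```text
t: 34.98
eef_pos: [0.4439, 0.1041, 0.1357]
eef_rot: [0.001, 1.0, -0.023, 0.001]
contact_force: [-0.0, 0.6, 0.2]
finger_gap: -0.0004
```

```bash
python3 shot.py wrist w21
```

```text
34.975 [0.4439 0.1041 0.1357] [-0.   0.6  0.2] -0.0003526927193644324 [-0.84  0.31  0.61  2.13 -0.25  0.78 -0.12]
```

View pics/w21.png

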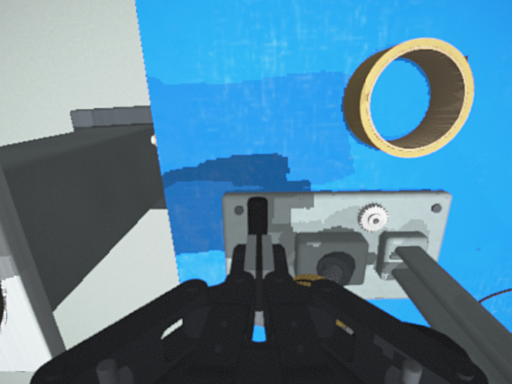

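Emit:
carry_out --increments '[[[0.001,0,0.004,0,0,0,1],[0.001,0,0.004,0,0,0,1],[0.001,0,0.004,0,0,0,1],[0.001,0,0.004,0,0,0,1],[0.001,0,0.003,0,0,0,1],[0,0,0,0,0,0,1]]]'

```text
t: 35.78
eef_pos: [0.4485, 0.104, 0.1168]
eef_rot: [0.001, 1.0, -0.023, 0.0]
contact_force: [0.5, 0.2, -0.8]
finger_gap: -0.0002
```

Emit:
carry_out --increments '[[[0.001,0,0.002,0,0,0,1],[0,0,0,0,0,0,1]]]'

```text
t: 36.02
eef_pos: [0.4496, 0.104, 0.115]
eef_rot: [0.001, 1.0, -0.023, 0.001]
contact_force: [-0.3, 0.3, 1.1]
finger_gap: -0.0
```

Emit:
carry_out --increments '[[[0.001,0,0.002,0,0,0,1],[0,0,0.001,0,0,0,1]]]'

```text
t: 36.28
eef_pos: [0.4512, 0.104, 0.1122]
eef_rot: [0.001, 1.0, -0.023, 0.001]
contact_force: [0.9, -0.4, 2.1]
finger_gap: -0.0002
```

Emit:
carry_out --increments '[[[0,0,0.002,0,0,0,1],[0,0,0.001,0,0,0,1]]]'

```text
t: 36.52
eef_pos: [0.4521, 0.104, 0.1101]
eef_rot: [0.001, 1.0, -0.023, 0.002]
contact_force: [-3.2, -1.8, 20.9]
finger_gap: 0.0
```

```bash
python3 shot.py scene s22;  python3 -c "
import cv2
p=cv2.imread('pics/s22.png'); cv2.imwrite('pics/s22z.png',cv2.resize(p[145:265,150:300],None,fx=5,fy=5,interpolation=cv2.INTER_CUBIC))"
```

```text
36.525 [0.4521 0.104  0.1101] [-3.2 -1.8 20.9] 4.796076671950002e-05 [-0.8   0.36  0.58  2.14 -0.3   0.72 -0.07]
```

View pics/s22z.png

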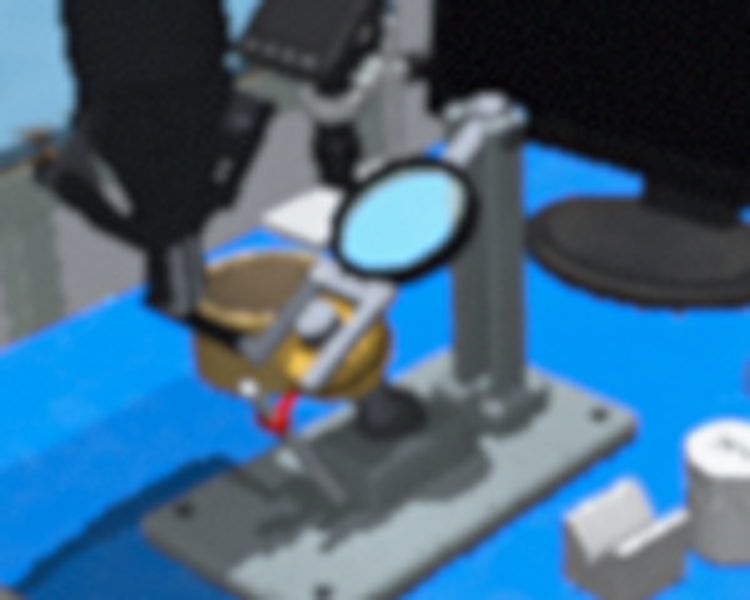

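Emit:
carry_out --increments '[[[0,0,-0.005,0,0,0,1],[0,0,-0.015,0,0,0,1],[-0.01,0,-0.03,0,0,0,1],[-0.01,-0.02,-0.03,0,0,0,1],[-0.01,-0.02,-0.03,0,0,0,1],[0,0,0,0,0,0,1]]]'

```text
t: 37.33
eef_pos: [0.4232, 0.1475, 0.2213]
eef_rot: [-0.0, 1.0, -0.021, 0.002]
contact_force: [0.4, -0.9, -0.5]
finger_gap: -0.0001
```

```bash
python3 shot.py wrist w23; python3 -c "
from h import *
tR=tool_from([.79,.62,0],[.435,-.555,-.712])
plan(tR,[.40,.125,.185])
"
```

```text
37.325 [0.4232 0.1475 0.2213] [ 0.4 -0.9 -0.5] -0.00013780447165731788 [-1.02  0.16  0.65  2.04 -0.11  0.98 -0.35]
t 37.375 pos [0.4228 0.1463 0.2201] F [-0.1 -0.8  0.1] gap 0.0 q [-1.01  0.16  0.65  2.04 -0.11  0.98 -0.35]
rot [-42.72  15.65 -38.58] nrows 4.271729053787483 shift [-0.0311 -0.0228  0.0268] n 0.6217970331716821
shift in current axes [-0.022   0.0223  0.035 ]
```

View pics/w23.png

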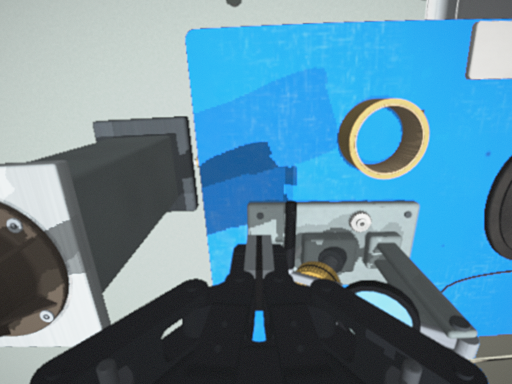

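Emit:
carry_out --increments '[[[0,0,0,-6.1,2.24,-5.51,1],[0,0,0,-6.1,2.24,-5.51,1],[0,0,0,-6.1,2.24,-5.51,1],[0,0,0,-6.1,2.24,-5.51,1],[0,0,0,-6.1,2.24,-5.51,1],[0,0,0,-6.1,2.24,-5.51,1],[0,0,0,-6.1,2.24,-5.51,1],[-0.015,-0.011,0.013,0,0,0,1],[-0.015,-0.011,0.013,0,0,0,1],[0,0,0,0,0,0,1]]]'

```text
t: 38.62
eef_pos: [0.3997, 0.1229, 0.1845]
eef_rot: [0.362, 0.874, 0.302, 0.121]
contact_force: [0.6, 1.6, 0.7]
finger_gap: 0.0001
```

```bash
python3 shot.py wrist w24;  python3 -c "
import cv2
p=cv2.imread('pics/w24.png'); cv2.imwrite('pics/w24z.png',cv2.resize(p[130:250,200:340],None,fx=5,fy=5,interpolation=cv2.INTER_CUBIC))"
```

```text
38.625 [0.3997 0.1229 0.1845] [0.6 1.6 0.7] 0.00014549853993659121 [-1.49  0.34  0.53  2.29  0.71  0.97 -0.83]
```

View pics/w24.png

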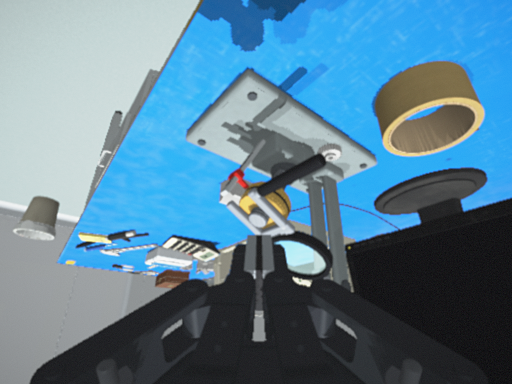

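View pics/w24z.png

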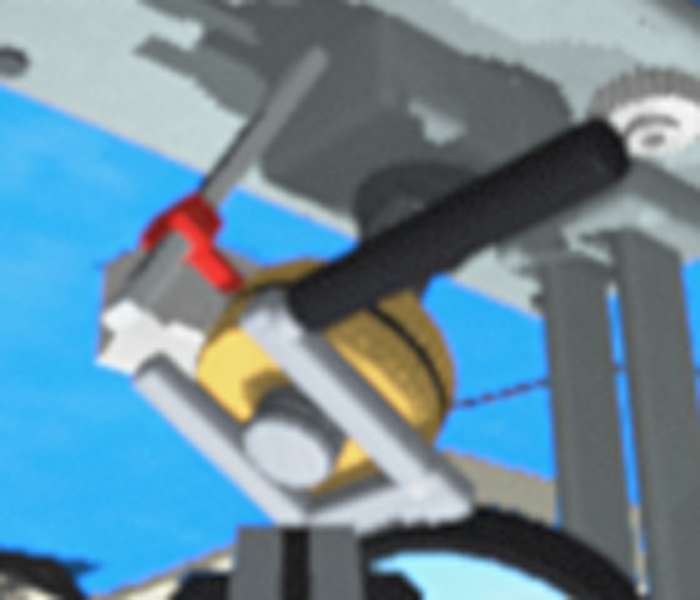

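```bash
python3 - <<'E'
from h import *
z=np.load("pics/w24.npz"); C=cam("wrist",{"eef_pos":z["pos"],"eef_rot":z["rot"]}); Q=stand(S2)@RODF
for th in (0,.026,.05,.08):
    print(th,((proj(C,[(Q@[.14-.165*np.cos(th),y,.092+.165*np.sin(th),1])[:3] for y in (.1035,.0285)])-[200,130]+.5)*5).round(0).tolist())
print("rod",((proj(C,[(Q@[0,0,.103,1])[:3]])-[200,130]+.5)*5).round(0))
E
```

```text
0 [[627.0, 130.0], [316.0, 294.0]]
0.026 [[621.0, 145.0], [308.0, 308.0]]
0.05 [[616.0, 160.0], [301.0, 321.0]]
0.08 [[609.0, 179.0], [292.0, 339.0]]
rod [[285. 458.]]
```

```bash
python3 -c "
from bench import manip
print(manip.finish_job(), manip.get_obs()['t'])"
```

```text
the job is handed in; nothing more can be done
the job is handed in; nothing more can be done
```

I handed the job in after about 39 s of the 72 s. The groove looks level with the pointer and the fork is resting on the collar, but `finish_job` reported no verdict.

**Collar:** I turned it about 296° in four grips, which should be a 19.7 mm climb, and let go. Three wrist views before the arm came down put the pointer between 0.9 mm below and 1.6 mm above the groove. Most readings fell between 0.3 mm below and 1 mm above. Each fit is only good to about ±1 to 1.3 mm, so the 2 mm limit is likely met but not proven. The collar's top rim fitted poorly in one view, so I left it out of the final fits.

**Magnifier arm:** I swung it down with closed fingers, first from behind the handle and then from above, at about 0.7 rad/s or less. Contact with the collar came at the predicted height, with about 21 N on the tool, and then I backed off.

**Last view:** The handle matched an arm angle of about 0.01 to 0.03 rad (0.026 expected), with the fork on the collar and the groove by the pointer. I did not measure the groove against the pointer again after the fork came down. The contact force read near zero and the gripper was clear of everything. I saw no sign that the pointer, can, tape roll or V-block had moved, though I did not re-measure them.

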